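# Load a tall specimen on its rocking seat into the tester's steady rest

## Task

Pick up the specimen carrier by its handle bar, lift it clear of the table and, well away from the steady-rest fixture, bring the leaning specimen column upright by moving the carrier only (do not touch the column), balancing it upright there for a good five seconds. Then carry it to the fixture with the column still upright, slide the column between the two cheeks from the open front, set the carrier down square and fully home on the fixture's plate, and let go. Leave the other things on the bench alone.

Things in the scene. Friction and masses are not known exactly. Their poses are not given: they have to be found in the camera images.
- carrier: Loose specimen carrier, 0.41 kg without column. Origin: underside, below the middle of the handle; x along the handle to the column, z up. Black handle bar along x: 20 mm wide (y), z = 25 to 55 mm, x = -90 to 90 mm. Dark steel counterweight 60 x 80 x 35 mm high centred at x = -115 mm. Pivot of the column: axis along x, at x = 125 mm, z = 40 mm.
- carrier_grip (a point): where to grip the handle bar, from above, fingers on either side (along y): carrier frame (0, 0, 42 mm); carrier and column balance about here
- carrier_foot (a point): underside of the carrier's aluminium foot plate, 90 (x) x 110 (y) x 10 mm, centred at carrier x = 115 mm; two ears on it, 58 mm high, x = 91 to 159 mm, carry the pivot
- column: Specimen column pivoted on the carrier, swings sideways only (about the carrier's x). Origin on the pivot, z along the column. Aluminium stem 18 mm across, 200 mm long, topped by a heavy steel disc 50 mm across, 16 mm high. Nominal 0.20 kg (+-15 %), inertia about the pivot 0.0073 kg m2. Stops 0.26 rad either side of the carrier's z axis; starts resting on the stop at its -y side.
- column_com (a point): centre of mass, 180 mm up the column: m g l = 0.35 N m/rad. A spring of 0.235 N m/rad pulls the column to the carrier's z axis, too weak to hold it up; pivot damping 0.06 N m s/rad, no dry friction. It falls with a time constant of 0.6 s (0.45 to 1). Rolling the carrier about its x turns the spring's pull with it; accelerating it along y throws the column the other way.
- column_head (a point): centre of the top face of the column's disc, 216 mm from the pivot along the column's z; axes as the column's
- rest: Steady-rest fixture, fixed. Origin: underside of its plate below the carrier's place; x points from the open front inwards, z up. Plate 10 mm thick, x = -140 to 220, y = -90 to 90 mm. Posts 22 mm square at x = 195, y = +-45 mm, to z = 190 mm, carry two upright cheeks along x, x = 95 to 205, z = 140 to 190 mm, inner faces at y = +-19 mm.
- rest_mouth (a point): middle of the open mouth between the cheeks, fixture frame (65, 0, 165 mm): from x = 95 to 65 mm the cheeks flare to about +-37 mm. The stem goes in here, the disc stays above the cheeks (too wide to go between); they keep the column from falling once it is in
- rest_seat (a point): where the carrier's origin belongs when it is home: on top of the plate, at (0, 0, 10 mm) of the fixture; same axes as the fixture, the carrier's x along its x
- testblock: bare flat round steel test block, 60 mm across, 14 mm high, lying on the table; origin at the centre of its underside
- jar: closed jar, 56 mm across, 75 mm high; origin at the centre of its underside
- loupe: small black eyepiece standing on the table, 38 mm across, 38 mm high; origin at the centre of its underside
- driver: screwdriver lying on the table, left of the robot
- spanner: open-ended wrench lying on the table

How it is judged:
By the outcome, as a careful person would: the job done as asked, in the order asked, and still so for the second after the job is handed in, with the robot touching nothing.
It also fails if it takes over 72 s, if anything falls off the work surface, if the arm or the gripper's body presses on something with over 40 N, if the wrist force passes 120 N, or if a joint passes its speed limit or range.

## Robot

A 6-joint arm with a two-finger parallel gripper is mounted at the origin on the work surface. World frame = base frame: x ahead of the robot, y to its left, z up, the work surface at z = 0. Lengths are in mm, angles in rad, forces in N, time in s.
With the tool pointing down it reaches from about 275 to 750 mm from the base axis. Payload 10.2 kg.
Tool frame: the origin (TCP) lies midway between the tips of the shut fingers; the grasp point (between the pads) lies 19 mm behind it; z points along the fingers, y is the line along which they close (so a half turn about z gives the same grasp; the last joint's range is limited). The gripper opens to 85 mm and grips with 20 to 120 N. Pads are 22 mm wide; open, the fingers measure 114 mm over their backs; the gripper's body (76 mm by 85 mm) begins 54 mm behind the grasp point. The pads swing forward as they close: fully open they stand 13 mm farther back than shut.
Start: joints at [-1.422, 0.313, 1.498, -0, 1.331, -0.223], TCP at [190.717, -489.14, 205.694] pointing down, gripper open.
Joint ranges: [-2.94, 2.94], [-0.97, 2.17], [0.19, 2.56], [-1.23, 4.37], [0.02, 3.11], [-2.88, 2.88]. Speed limits (rad/s): [2.39, 2.39, 3.01, 3.14, 3.14, 3.14].

## Interface

Orientations are given as a unit quaternion [w, x, y, z].
In Python, from rig import ctrl gives the robot as it stands.
- The arm moves only by the tool arm_command, never from a script. Its argument "increments" is a list of rows, each an object with "dr": the turn, a rotation vector about the tool's x, y, z in units of pi/4 rad (1.0 is pi/4 rad), a list of three; "offset": the shift along the tool's x, y, z in units of 120 mm (1.0 is 120 mm), a list of three; "hand": the opening, from -1 (shut) to 1 (fully open). A call has 1 to 8 rows; each row shifts and turns the commanded pose from where the row before left it, along the tool's axes as they then stand; what a row does not reach is not made up. A row lasts 1/10 s, in which the tool goes at most 50 mm and 8.59 degrees, less where a joint would pass 70% of its speed; a pose out of reach is approached as far as the arm can. A call with a number of a shift or a turn outside -1 to 1 is refused whole. A call with a gripper value outside its range is refused whole. The fingers move at their own pace and stop on an object; "grip_force" is the grip in N (left out, the last holds). Time passes only in rows, so rows that do not move let the fingers close. It gives the time, the measured TCP pose, the force, the opening and the grip force at its end, in the units of the state.
- ctrl.sense(): the state, without advancing time (a new reading comes with each control period).
- ctrl.capture(name): name is "scene" or "top" or "wrist"; returns the picture (400x640x3 uint8, red, green, blue); there is no depth.
- ctrl.camera_info(name): a dict with "K" (3x3 intrinsics, pixels), "R" (3x3) and "t" (3): a world point X has camera coordinates R X + t. Camera axes: x right, y down, z forward; pixel columns grow to the right and rows downward; lengths in mm; the calibration is good to about 2 mm. A picture is of the moment at which its call begins: read the wrist's pose just before it. camera_info takes no time and is no camera call; for the wrist camera it gives the pose at the moment of the call.
- ctrl.finish_job(): hands the job in; it is judged then, once.
The state is a dict: "time_s": time; "joints": joint angles; "dq": joint speeds; "tau": joint torques, N m; "eef_pos": TCP position; "ee_rot": TCP orientation; "force": force on the tool from outside, world axes, zero at the start; "wrist_torque": the same for the moment, N m; "grip_width": opening from 0.0 (shut) to 1.0 (fully open); "grip_force": force on a finger pad.
Only numpy, scipy, OpenCV 4.12 (cv2) and the standard library are available. Lean on these libraries where they do the work, as an engineer would, in place of code of your own. Each camera call takes 0.05 s, during which the arm holds its last target. There are 200 camera calls.

## Working session

There is one attempt and no reset: what is moved stays moved. The work goes in short steps, Python scripts to look and compute and a tool call to move; the robot and the scene stay as the last step left them, time stands still between calls to the robot, and variables do not carry over. Pictures are saved under pics/ and viewed, at most 10 in all, crops included, and the job is handed in when it is done.

Besides the shell and the picture viewer there is one more tool, called after ">>>" as name(argument=value, ...) on one line, values as JSON. arm_command: Moves the arm, as the interface text tells. Shifts and turns lie within -1 to 1; 1 stands for 120 mm of shift or pi/4 rad of turn. Its arguments: {"type":"object","properties":{"increments":{"type":"array"},"grip_force":{"type":"number"}},"required":["increments"]}

```bash
mkdir -p pics; ls
python3 - <<'E'
from rig import ctrl
import cv2
s=ctrl.sense(); print({k:s[k] for k in('time_s','eef_pos','ee_rot','grip_width')})
for n in('scene','top'):
    cv2.imwrite(f'pics/{n}0.png',ctrl.capture(n)[:,:,::-1]); c=ctrl.camera_info(n); print(n,c)
c=ctrl.camera_info('wrist');print(c)
E
```

```text
pics
{'time_s': 0.0, 'eef_pos': array([ 190.66856789, -488.84145359,  205.13264614]), 'ee_rot': array([-6.53515982e-04,  9.82773719e-01,  1.84811769e-01,  3.33574716e-05]), 'grip_width': 1.0019446756111652}
scene {'K': array([[387.06506052,   0.        , 316.73104688],
       [  0.        , 387.06506052, 198.44318078],
       [  0.        ,   0.        ,   1.        ]]), 'R': array([[-0.82781344,  0.56098896, -0.00403693],
       [ 0.32293984,  0.4706317 , -0.82110637],
       [-0.4587317 , -0.68102657, -0.57076093]]), 't': array([ 457.78482819,  -37.5034808 , 1500.58420067])}
top {'K': array([[430.40122831,   0.        , 326.78648339],
       [  0.        , 430.40122831, 197.12185844],
       [  0.        ,   0.        ,   1.        ]]), 'R': array([[ 0.01092516, -0.99989718,  0.00928799],
       [-0.99261433, -0.01196695, -0.1207211 ],
       [ 0.12081984, -0.0079005 , -0.99264301]]), 't': array([ -29.63552085,  556.77692228, 1511.44423063])}
{'K': array([[336.50704807,   0.        , 322.22886552],
       [  0.        , 336.50704807, 203.13069564],
       [  0.        ,   0.        ,   1.        ]]), 'R': array([[ 0.36273324, -0.93189044, -0.00219218],
       [-0.8878823 , -0.34631578,  0.30287027],
       [-0.2830011 , -0.10791472, -0.95302927]]), 't': array([-523.23220938,  -38.60199374,  381.20714953])}
```

View pics/scene0.png

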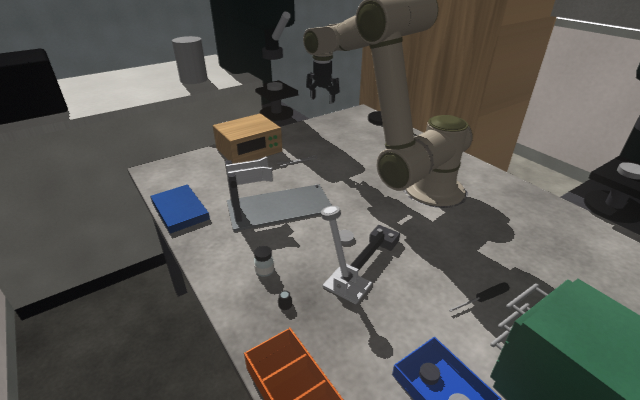

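View pics/top0.png

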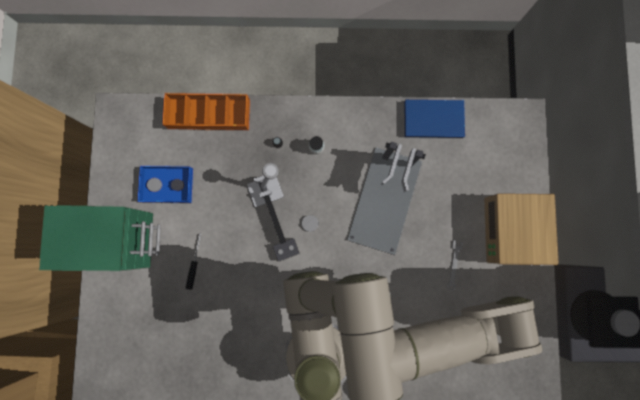

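The scene view shows the carrier (counterweight ~(385,238), foot ~(347,285), head (331,212)) and the fixture plate (~(285,205)). The top view shows the carrier from (283,248) to (265,190) and the fixture from (372,245) to (400,165), with its open front towards the robot. I'll zoom in to measure.

Run:
```python
import cv2
a=cv2.imread('pics/top0.png')[135:270,240:440]; cv2.imwrite('pics/topz.png',cv2.resize(a,None,fx=4,fy=4,interpolation=cv2.INTER_CUBIC))
a=cv2.imread('pics/scene0.png')[155:305,215:415]; cv2.imwrite('pics/scz.png',cv2.resize(a,None,fx=4,fy=4,interpolation=cv2.INTER_CUBIC))
```

```text
(no output)
```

View pics/topz.png

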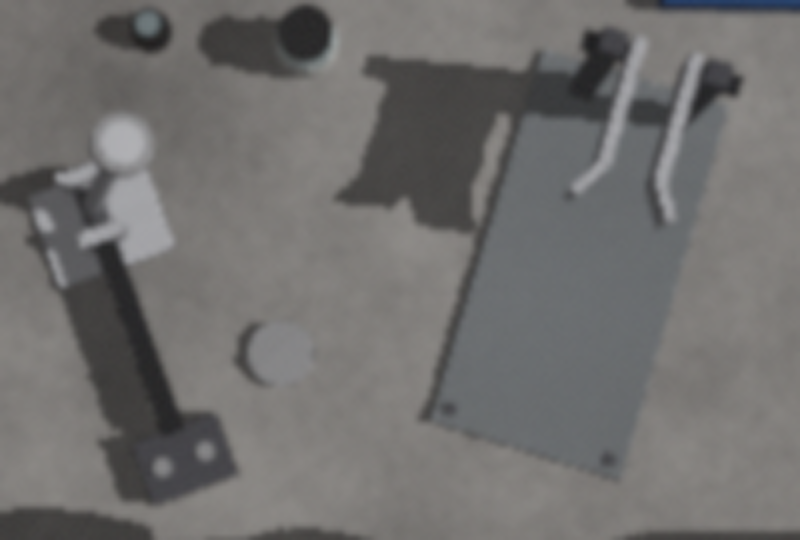

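View pics/scz.png

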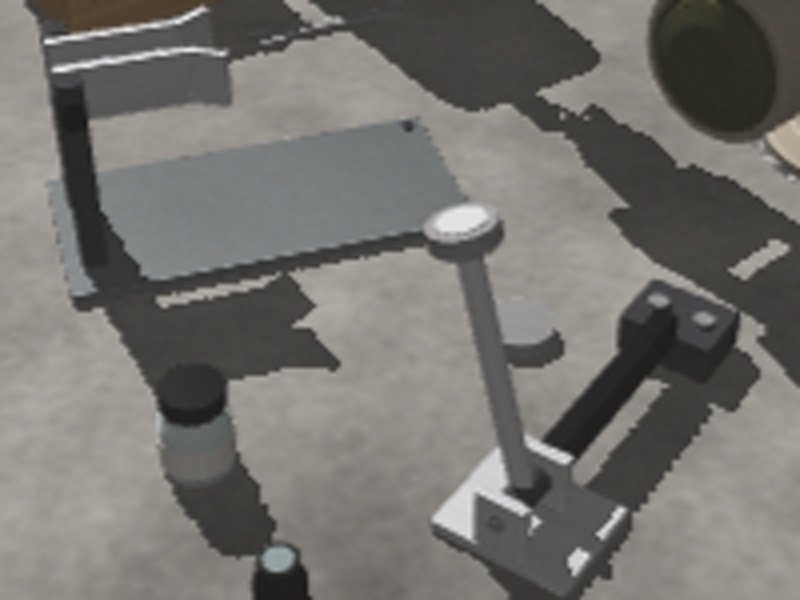

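The zooms show, in top-zoom pixels: carrier counterweight corners ~(130,437),(217,412),(238,472),(158,503), foot edges (30,195)-(65,288) and (150,170)-(175,243), head (122,142). The plate corners are (432,412),(618,478),(537,54), and the cheek bends are ~(607,163) and (657,183). The scene zoom shows the same features. Next I fit each pose from both views, with z left free as a check.

```bash
cat > h.py <<'E'
import numpy as np
from scipy.optimize import least_squares
from scipy.spatial.transform import Rotation as Ro
def proj(c,X):
    p=(c['R']@np.asarray(X,float).T).T+c['t']; p=p@c['K'].T; return p[:,:2]/p[:,2:]
def fit(obs,x0,free):
    """obs: list of (cam, local pts, pixels); params x,y,z,yaw"""
    def res(p):
        R=Ro.from_euler('z',p[3]).as_matrix()
        return np.concatenate([(proj(c,np.array(L)@R.T+p[:3])-P).ravel() for c,L,P in obs])
    return least_squares(res,x0,loss='soft_l1',x_scale=[10,10,10,.1]),res
def tri(obs,x0=(400,0,50)):
    return least_squares(lambda X:np.concatenate([(proj(c,[X])-p).ravel() for c,p in obs]),x0)
E
python3 - <<'E'
from rig import ctrl
from h import *
T=ctrl.camera_info('top');S=ctrl.camera_info('scene')
z=lambda a,o:(np.array(a,float)+.5)/4-.5+np.array(o)
tz=lambda a:z(a,(240,135)); sz=lambda a:z(a,(215,155))
car=[(T,[(-145,40,35),(-85,40,35),(-85,-40,35),(-145,-40,35),(70,55,10),(160,55,10),(160,-55,10),(70,-55,10)][1:],
 tz([(132,440),(217,412),(238,472),(65,288),(30,195),(150,170),(175,243)])),]
car=[(T,[(-85,40,35),(-85,-40,35),(-145,-40,35),(-145,40,35),(70,55,10),(160,55,10),(70,-55,10)],
 tz([(132,440),(217,412),(238,472),(156,503),(65,288),(30,195),(175,243)])),
 (S,[(-145,-40,35),(-145,40,35),(70,55,10),(160,55,10),(160,-55,10)],sz([(655,282),(740,317),(630,512),(565,597),(432,521)]))]
r,f=fit(car,[450,150,0,.3],0); print('car',r.x.round(3),f(r.x).round(1).tolist())
rest=[(T,[(-140,90,10),(-140,-90,10),(220,90,10),(95,22,190),(95,-22,190),(205,22,190),(205,-22,190)],tz([(433,412),(619,478),(538,53),(607,163),(657,184),(642,38),(695,54)])),
 (S,[(-140,-90,10),(220,-90,10),(220,90,10)],sz([(418,118),(50,185),(78,297)]))]
q,f=fit(rest,[450,-150,0,-.3],0); print('rest',q.x.round(3),f(q.x).round(1).tolist())
h=tri([(T,tz([(122,141)])),(S,sz([(462,219)]))]); print('head',h.x.round(1),h.fun.round(2))
R=Ro.from_euler('z',r.x[3]).as_matrix(); print('head local',(R.T@(h.x-r.x[:3])).round(1))
tb=tri([(T,tz([(279,352)])),(S,sz([(527,330)]))]);print('tb',tb.x.round(1))
tb=tri([(T,tz([(304,34)])),(S,sz([(192,385)]))]);print('jar',tb.x.round(1))
tb=tri([(T,tz([(148,23)])),(S,sz([(278,556)]))]);print('loupe',tb.x.round(1))
E
```

```text
car [ 4.78472e+02  1.60066e+02 -4.97600e+00  3.67000e-01] [0.0, 0.2, 0.0, -0.7, 0.5, 0.3, -0.3, 0.5, -0.6, -0.4, 0.1, -0.1, 0.4, 0.4, -0.3, -0.3, 0.9, -0.2, -0.1, 0.2, 0.2, -0.3, -0.6, 1.0]
rest [ 5.14165e+02 -2.24972e+02 -3.79600e+00 -2.86000e-01] [-0.6, 2.4, 0.7, 0.6, 1.0, -1.0, -0.3, 0.3, 0.2, -1.0, 0.1, -0.0, -0.3, -0.2, 0.6, 0.0, 0.0, -0.3, -0.3, 1.2]
head [614.7 154.3 251.1] [ 0.28 -0.34  0.35  0.04]
head local [125.1 -54.3 256.1]
tb [465.2  39.7   7.3]
jar [747.5  16.8  75.5]
loupe [763.3 159.8  41. ]
```

Fits are consistent: carrier (478,160), yaw 0.367, head at local (125,-54,~251), which matches the -0.26 rad stop. The fixture is at (514,-225), yaw -0.286. The tool yaw of 0.372 already matches the carrier, so I move over it now.

>>> arm_command(increments=[{"dr": [0, 0, 0], "offset": [0.26, -0.26, 0], "hand": 1}, {"dr": [0, 0, 0], "offset": [0.26, -0.26, 0], "hand": 1}, {"dr": [0, 0, 0], "offset": [0.26, -0.26, 0], "hand": 1}, {"dr": [0, 0, 0], "offset": [0.26, -0.26, 0], "hand": 1}, {"dr": [0, 0, 0], "offset": [0.26, -0.26, 0], "hand": 1}, {"dr": [0, 0, 0], "offset": [0.26, -0.26, 0], "hand": 1}, {"dr": [0, 0, 0], "offset": [0.26, -0.26, 0], "hand": 1}, {"dr": [0, 0, 0], "offset": [0.26, -0.26, 0], "hand": 1}])

```text
time_s: 0.9
eef_pos: [332.8, -164.2, 205.6]
ee_rot: [-0.0, 0.983, 0.185, 0.0]
force: [1.2, -1.4, 0.6]
grip_width: 1.0
grip_force: 0.0
```

>>> arm_command(increments=[{"dr": [0, 0, 0], "offset": [0.26, -0.26, 0.05], "hand": 1}, {"dr": [0, 0, 0], "offset": [0.26, -0.26, 0.05], "hand": 1}, {"dr": [0, 0, 0], "offset": [0.26, -0.26, 0.05], "hand": 1}, {"dr": [0, 0, 0], "offset": [0.26, -0.26, 0.05], "hand": 1}, {"dr": [0, 0, 0], "offset": [0.26, -0.26, 0.05], "hand": 1}, {"dr": [0, 0, 0], "offset": [0.26, -0.26, 0.05], "hand": 1}, {"dr": [0, 0, 0], "offset": [0.26, -0.26, 0.05], "hand": 1}, {"dr": [0, 0, 0], "offset": [0.2, -0.2, 0], "hand": 1}])

```text
time_s: 1.7
eef_pos: [470.3, 150.3, 162.6]
ee_rot: [-0.0, 0.983, 0.185, -0.001]
force: [0.8, 0.2, 0.5]
grip_width: 0.998
grip_force: 0.0
```

Run:
```python
from rig import ctrl
import cv2
from h import *
s=ctrl.sense(); print({k:s[k] for k in('time_s','eef_pos','ee_rot','joints','force','wrist_torque')})
c=ctrl.camera_info('wrist'); im=ctrl.capture('wrist')[:,:,::-1].copy()
np.savez('w1.npz',**c); cv2.imwrite('pics/w1.png',im)
```

```text
{'time_s': 1.7, 'eef_pos': array([470.28160633, 150.31633771, 162.62118254]), 'ee_rot': array([-1.55206326e-04,  9.82650378e-01,  1.85465392e-01, -8.94197302e-04]), 'joints': array([7.15142199e-02, 2.84719218e-01, 1.65301216e+00, 1.10368688e-04,
       1.20567348e+00, 1.26917999e+00]), 'force': array([0.79372366, 0.2136367 , 0.49136428]), 'wrist_torque': array([-0.01414063,  0.01088413, -0.06057009])}
```

View pics/w1.png

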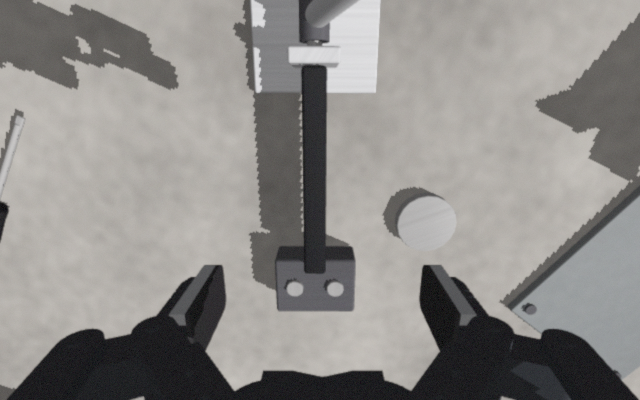

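The wrist view shows the handle centred at column ~314 (rows 70–270), the foot's rear corners at (255,93) and (377,93), and the counterweight from 277 to 354. I intersect these pixels with their planes and compare.

Run:
```python
from h import *
c=np.load('w1.npz')
def pl(u,v,z):
    d=c['R'].T@np.linalg.solve(c['K'],[u,v,1]); C=-c['R'].T@c['t']; return C+d*(z-C[2])/d[2]
a,b=pl(314,75,55),pl(314.5,262,55); d=b-a;print('handle',a,b,'yaw',np.arctan2(-d[1],-d[0]))
f1,f2=pl(254.5,93,10),pl(377.5,93,10);print('foot',f1,f2,np.linalg.norm(f1-f2));n=f1-f2;yaw=np.arctan2(-n[0],n[1]);print('yaw',yaw)
y=.367;m=(f1+f2)/2;print('origin by foot',m[:2]-70*np.array([np.cos(y),np.sin(y)]))
# handle end at x=90 meets ear (91): 
e=pl(314,67,55);print('origin by ear',e[:2]-91*np.array([np.cos(y),np.sin(y)]))
s=pl(277,300,35),pl(354,300,35);print(s[0]-s[1])
# handle in carrier-lateral terms relative to (478.5,160)
for p in(a,b,m):
    q=p[:2]-[478.5,160];print('lat',-q[0]*np.sin(y)+q[1]*np.cos(y),'long',q[0]*np.cos(y)+q[1]*np.sin(y))
```

```text
handle [554.70950196 191.44781217  55.        ] [405.66964861 134.00317787  55.        ] yaw 0.3678844687880475
foot [522.65946508 238.196029    10.        ] [563.25832859 134.28429128  10.        ] 111.56126996369453
yaw 0.37246808778208434
origin by foot [477.6203372  161.12298226]
origin by ear [475.10462932 160.83436814]
[-28.60479872  72.95764362   0.        ]
lat 2.0083876315277287 long 82.41856259004336
lat 1.867113967152779 long -77.30852947394388
lat 1.3638384360204867 long 69.58186063847779
```

>>> arm_command(increments=[{"dr": [0, 0, 0], "offset": [0.043, -0.032, 0.2], "hand": 1}, {"dr": [0, 0, 0], "offset": [0.044, -0.032, 0.3], "hand": 1}, {"dr": [0, 0, 0], "offset": [0, 0, 0.3], "hand": 1}, {"dr": [0, 0, 0], "offset": [0, 0, 0.25], "hand": 1}, {"dr": [0, 0, 0], "offset": [0, 0, 0.11], "hand": 1}, {"dr": [0, 0, 0], "offset": [0, 0, 0], "hand": 1}])

```text
time_s: 2.35
eef_pos: [476.0, 158.7, 22.7]
ee_rot: [-0.0, 0.983, 0.185, -0.002]
force: [-0.5, -0.8, 0.2]
grip_width: 0.997
grip_force: 0.0
```

>>> arm_command(increments=[{"dr": [0, 0, 0], "offset": [0, 0, 0], "hand": -1}, {"dr": [0, 0, 0], "offset": [0, 0, 0], "hand": -1}, {"dr": [0, 0, 0], "offset": [0, 0, 0], "hand": -1}, {"dr": [0, 0, 0], "offset": [0, 0, 0], "hand": -1}, {"dr": [0, 0, 0], "offset": [0, 0, 0], "hand": -1}, {"dr": [0, 0, 0], "offset": [0, 0, 0], "hand": -1}], grip_force=90)

```text
time_s: 2.95
eef_pos: [477.6, 159.1, 25.5]
ee_rot: [-0.0, 0.983, 0.185, 0.0]
force: [-2.8, 0.5, 8.7]
grip_width: 0.188
grip_force: 88.0
```

>>> arm_command(increments=[{"dr": [0, 0, 0], "offset": [0, 0, -0.05], "hand": -1}, {"dr": [0, 0, 0], "offset": [0, 0, -0.1], "hand": -1}, {"dr": [0, 0, 0], "offset": [0, 0, -0.15], "hand": -1}, {"dr": [0, 0, 0], "offset": [0, 0, -0.15], "hand": -1}, {"dr": [0, 0, 0], "offset": [0, 0, -0.15], "hand": -1}, {"dr": [0, 0, 0], "offset": [0, 0, -0.12], "hand": -1}, {"dr": [0, 0, 0], "offset": [0, 0, -0.05], "hand": -1}, {"dr": [0, 0, 0], "offset": [0, 0, 0], "hand": -1}])

```text
time_s: 3.75
eef_pos: [477.4, 158.9, 117.5]
ee_rot: [0.0, 0.983, 0.185, 0.0]
force: [-1.2, 1.3, -6.9]
grip_width: 0.187
grip_force: 88.5
```

Run:
```python
from rig import ctrl
import cv2
from h import *
s=ctrl.sense(); print({k:s[k] for k in('time_s','eef_pos','ee_rot','force','wrist_torque','grip_width')})
A=ctrl.capture('top')[:,:,::-1];B=ctrl.capture('scene')[:,:,::-1]
cv2.imwrite('pics/top1.png',A);cv2.imwrite('pics/scene1.png',B)
z=lambda a:cv2.resize(a,None,fx=4,fy=4,interpolation=cv2.INTER_CUBIC)
cv2.imwrite('pics/m1.png',np.hstack([z(A[130:270,220:320]),z(B[150:290,310:410])]))
```

```text
{'time_s': 3.75, 'eef_pos': array([477.39572867, 158.94010221, 117.5328836 ]), 'ee_rot': array([4.38038558e-05, 9.82773396e-01, 1.84814010e-01, 4.81389968e-04]), 'force': array([-1.16813119,  1.33850575, -6.88709916]), 'wrist_torque': array([ 0.01292481,  0.1147885 , -0.04657829]), 'grip_width': 0.18674402674134563}
```

View pics/m1.png

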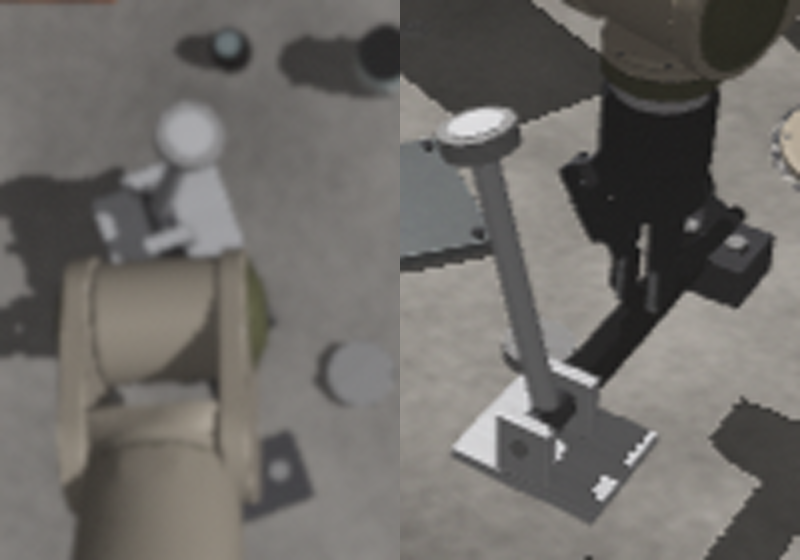

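Carrier lifted level. The disc is at scene ≈(329,181) and top ≈(267,163), both clear of the arm. Next comes a short estimator and planner: scene-camera lean angle, EKF, and a roll sequence for me to enter.

```bash
cat > bal.py <<'E'
import sys,json,cv2
from rig import ctrl
from h import *
I,C,K,MGL,ML,H,STOP,U=.0073,.06,.235,.35,.0357,.0145,.26,np.pi/4
def sim(x,b0,betas,vl=None,v0=0.,dt=.1,n=10):
    """x=[alpha,omega,bias torque]; betas = roll lean at the end of each row; returns states after each row"""
    a,w,b=x; u0=v0; out=[]
    for i,b1 in enumerate(betas):
        bd=(b1-b0)/dt; u=H*bd+(vl[i] if vl is not None else 0.); w-=ML/I*(u-u0); u0=u
        for j in range(n):
            be=b0+(b1-b0)*(j+1)/n
            w+=dt/n*(MGL*np.sin(a)-K*(a-be)-C*(w-bd)+b)/I; a+=dt/n*w
            if abs(a-be)>STOP: a=be+np.sign(a-be)*STOP; w=bd
        b0=b1; out.append((a,w,b))
    return np.array(out)
def pose(s):
    q=s['ee_rot']; R=Ro.from_quat([q[1],q[2],q[3],q[0]]).as_matrix()@np.diag([1.,-1,-1])
    xh=R[:,0].copy(); xh[2]=0; xh/=np.linalg.norm(xh); yh=np.cross([0,0,1],xh)
    return R,yh,np.arcsin(R[:,2]@yh),s['eef_pos']+R@[125,0,14.5]
def disc(im,c,piv,yh,thr):
    al=np.arange(-.5,.5,.005); P=proj(c,piv+216*(np.sin(al)[:,None]*yh+np.cos(al)[:,None]*[0,0,1]))
    g=im.astype(float).min(2); n,lab,st,cen=cv2.connectedComponentsWithStats((g>thr).astype(np.uint8))
    best=None
    for i in range(1,n):
        if not 20<st[i,4]<400: continue
        m=(lab==i); yy,xx=np.nonzero(m); w=g[m]-thr; p=np.array([(xx*w).sum(),(yy*w).sum()])/w.sum()
        d=np.linalg.norm(P-p,axis=1); k=d.argmin()
        if best is None or d[k]<best[1]: best=(al[k],d[k],p,st[i,4])
    return best
def measure(name,thr):
    s=ctrl.sense(); R,yh,be,piv=pose(s); c=ctrl.camera_info(name); im=ctrl.capture(name); r=disc(im,c,piv,yh,thr)
    return s['time_s'],be,r,im
E
python3 - <<'E'
from bal import *
for thr in (150,170,190,210):
  for n in('scene','top'):
    s=ctrl.sense();R,yh,be,piv=pose(s);im=cv2.imread(f'pics/{n}1.png'); print(n,thr,disc(im,ctrl.camera_info(n),piv,yh,thr))
print(be,piv)
E
```

```text
scene 150 (np.float64(-0.2949999999999998), np.float64(1.4099566001318342), array([328.4650335 , 180.26067839]), np.int32(111))
top 150 (np.float64(-0.2649999999999998), np.float64(1.337752697767868), array([267.25777202, 162.99611399]), np.int32(103))
scene 170 (np.float64(-0.2949999999999998), np.float64(1.3487686725210681), array([328.43092992, 180.19777628]), np.int32(75))
top 170 None
scene 190 (np.float64(-0.2949999999999998), np.float64(1.3911886912596976), array([328.43599258, 180.24056895]), np.int32(63))
top 190 None
scene 210 (np.float64(-0.2949999999999998), np.float64(1.2490058849922059), array([328.53196347, 180.10045662]), np.int32(54))
top 210 None
-0.00035697614771274693 [593.27495777 204.28635006 130.61169014]
```

```bash
cat > step.py <<'E'
"""python3 step.py [init] cams=scene,scene [vl=v1,..8 (m/s pivot lateral)] : measure, filter, plan 8 rolls"""
from bal import *
arg=dict(a.split('=') for a in sys.argv[1:] if '=' in a); init='init' in sys.argv
THR=dict(scene=150,top=150)
def dpix(name,p,s):   # pixel -> alpha with the stored offset
    R,yh,be,piv=pose(s); c=ctrl.camera_info(name)
    f=lambda a:(proj(c,[piv+216*(np.sin(a[0])*yh+np.cos(a[0])*np.array([0,0,1]))])[0]+off[name]-p)
    r=least_squares(f,[0.]); return r.x[0],np.linalg.norm(r.fun)
off={'scene':np.zeros(2),'top':np.zeros(2)}
s=ctrl.sense(); R,yh,be,piv=pose(s)
if init:
    for n in off:
        c=ctrl.camera_info(n); p=disc(cv2.imread(f'pics/{n}1.png')[:,:,::-1],c,piv,yh,THR[n])[2]
        off[n]=p-proj(c,[piv+216*(np.sin(-.26)*yh+np.cos(.26)*np.array([0,0,1]))])[0]
    st=dict(x=[-.26,0,0],P=np.diag([1e-5,1e-6,4e-5]).tolist(),t=s['time_s'],be=be,off={k:v.tolist() for k,v in off.items()},plan=[],vl=[]); print('off',off)
else:
    st=json.load(open('st.json')); off={k:np.array(v) for k,v in st['off'].items()}
x=np.array(st['x']);P=np.array(st['P']);b=st['be']
Q=np.diag([2e-5,4e-4,2e-6])
def prop(x,P,b0,betas,vl=None,v0=0.,dt=.1):
    f=lambda y:sim(y,b0,betas,vl,v0,dt)[-1]
    y=f(x); J=np.column_stack([(f(x+e)-f(x-e))/2e-4 for e in 1e-4*np.eye(3)])
    return y,J@P@J.T+Q*len(betas)*dt/.1
if st['plan']: x,P=prop(x,P,b,st['plan'],st['vl'],st.get('v0',0.))
print('pred',x.round(4),'beta cmd %.4f meas %.4f'%(st['plan'][-1] if st['plan'] else b,be),'t',s['time_s'],'tcp',s['eef_pos'].round(1)); 
vend=st['vl'][-1] if st['vl'] else 0.
for n in [c for c in arg.get('cams','scene,scene').split(',') if c]:
    s=ctrl.sense(); R,yh,be,piv=pose(s); c=ctrl.camera_info(n); im=ctrl.capture(n)
    if n+'0' in arg: d=(0,0,np.array(eval(arg[n+'0'])),0)
    else: d=disc(im,c,piv,yh,int(arg.get('thr',THR[n])))
    cv2.imwrite(f"pics/l_{n}_{int(s['time_s']*100)}.png",im[:,:,::-1])
    if d is None: print(n,'none')
    else:
        a,r=dpix(n,d[2],s); print(n,'alpha %.4f res %.2f area %d inn %.4f'%(a,r,d[3],a-x[0]))
        if r<2.5:
            S=P[0,0]+6e-3**2; k=P[:,0]/S; x=x+k*(a-x[0]); P=P-np.outer(k,P[0])
    x,P=prop(x,P,be,[be],[0.],vend,.05); vend=0.
print('est',x.round(4),'sd',np.sqrt(np.diag(P)).round(4))
vl=[float(v) for v in arg['vl'].split(',')] if 'vl' in arg else [0]*8
N=18; v=vl+[vl[-1]]*0+[0]*(N-8); nr=int(arg.get('n',8)); 
def cost(db):
    X=sim(x,be,be+np.cumsum(db),v,0.); 
    return np.concatenate([X[:,0],.15*X[:,1],4*X[-1:,0],2*X[-1:,1],.15*db])
r=least_squares(cost,np.zeros(N),bounds=(-.12,.12),diff_step=1e-4)
un=np.round(-r.x[:nr]/U,2); betas=be-np.cumsum(un)*U; X=sim(x,be,betas,v[:nr])
print('DR x rows:',un.tolist()); print('alpha pred',X[:,0].round(3).tolist(),'beta end %.3f'%betas[-1])
st.update(x=x.tolist(),P=P.tolist(),be=be,plan=betas.tolist(),vl=v[:nr],v0=0.,t=s['time_s']); json.dump(st,open('st.json','w'))
E
python3 step.py init cams=scene
```

```text
off {'scene': array([-2.61850749,  1.2400975 ]), 'top': array([-0.0774078 , -1.37249094])}
pred [-0.26  0.    0.  ] beta cmd -0.0004 meas -0.0004 t 3.85 tcp [476.8 158.9 116.3]
scene alpha -0.2615 res 0.41 area 108 inn -0.0015
est [-0.2604  0.      0.    ] sd [0.0032 0.0141 0.0064]
DR x rows: [-0.15, 0.05, 0.01, 0.02, 0.02, 0.01, 0.01, 0.01]
alpha pred [-0.142, -0.065, -0.035, -0.017, -0.009, -0.005, -0.001, 0.001] beta end 0.015
```

```bash
sed -i 's/bounds=(-.12,.12)/bounds=(-.05,.05)/' step.py; python3 step.py init cams=scene
```

```text
off {'scene': array([-2.6254472 ,  1.17718578]), 'top': array([-0.09937737, -1.40485125])}
pred [-0.26  0.    0.  ] beta cmd -0.0005 meas -0.0005 t 3.9 tcp [476.7 158.8 116.1]
scene alpha -0.2637 res 0.61 area 107 inn -0.0037
est [-0.2605  0.      0.    ] sd [0.0032 0.0141 0.0064]
DR x rows: [-0.06, -0.06, -0.06, 0.03, 0.04, 0.03, 0.02, 0.02]
alpha pred [-0.213, -0.166, -0.113, -0.068, -0.047, -0.041, -0.04, -0.043] beta end 0.031
```

>>> arm_command(increments=[{"dr": [-0.06, 0, 0], "offset": [0, 0, 0], "hand": -1}, {"dr": [-0.06, 0, 0], "offset": [0, 0, 0], "hand": -1}, {"dr": [-0.06, 0, 0], "offset": [0, 0, 0], "hand": -1}, {"dr": [0.03, 0, 0], "offset": [0, 0, 0], "hand": -1}, {"dr": [0.04, 0, 0], "offset": [0, 0, 0], "hand": -1}, {"dr": [0.03, 0, 0], "offset": [0, 0, 0], "hand": -1}, {"dr": [0.02, 0, 0], "offset": [0, 0, 0], "hand": -1}, {"dr": [0.02, 0, 0], "offset": [0, 0, 0], "hand": -1}])

```text
time_s: 4.75
eef_pos: [477.4, 158.6, 116.8]
ee_rot: [0.015, 0.983, 0.185, 0.003]
force: [-0.7, 1.0, -6.0]
grip_width: 0.185
grip_force: 88.7
```

```bash
python3 step.py
```

```text
pred [-0.0431 -0.0556  0.    ] beta cmd 0.0309 meas 0.0298 t 4.75 tcp [477.4 158.6 116.8]
scene alpha -0.0577 res 0.08 area 119 inn -0.0146
scene alpha -0.0624 res 0.07 area 119 inn -0.0009
est [-0.0652 -0.0557 -0.0013] sd [0.007  0.0542 0.0043]
DR x rows: [-0.06, 0.02, 0.02, 0.02, 0.01, 0.01, 0.01, 0.0]
alpha pred [-0.052, -0.031, -0.022, -0.021, -0.025, -0.03, -0.039, -0.049] beta end 0.006
```

```bash
sed -i 's|^un=.*betas=be|cu=np.round(-np.cumsum(r.x[:nr])/U/.005)*.005; un=np.diff(np.r_[0,cu]).round(3); betas=be|; s|4\*X\[-1:,0\],2\*X\[-1:,1\]|12*X[-1:,0],6*X[-1:,1]|; s|if st\[.plan.\]: x|if "re" in sys.argv: st["plan"]=[];st["vl"]=[]\nif st["plan"]: x|' step.py; python3 step.py re cams=scene
```

```text
pred [-0.0652 -0.0557 -0.0013] beta cmd 0.0294 meas 0.0307 t 4.85 tcp [477.4 158.5 116.9]
scene alpha -0.0688 res 0.09 area 116 inn -0.0036
est [-0.0702 -0.0563 -0.0017] sd [0.0069 0.0559 0.0043]
DR x rows: [-0.065, 0.01, 0.02, 0.015, 0.015, 0.01, 0.005, 0.005]
alpha pred [-0.056, -0.03, -0.015, -0.007, -0.002, -0.0, 0.002, 0.004] beta end 0.019
```

>>> arm_command(increments=[{"dr": [-0.065, 0, 0], "offset": [0, 0, 0], "hand": -1}, {"dr": [0.01, 0, 0], "offset": [0, 0, 0], "hand": -1}, {"dr": [0.02, 0, 0], "offset": [0, 0, 0], "hand": -1}, {"dr": [0.015, 0, 0], "offset": [0, 0, 0], "hand": -1}, {"dr": [0.015, 0, 0], "offset": [0, 0, 0], "hand": -1}, {"dr": [0.01, 0, 0], "offset": [0, 0, 0], "hand": -1}, {"dr": [0.005, 0, 0], "offset": [0, 0, 0], "hand": -1}, {"dr": [0.005, 0, 0], "offset": [0, 0, 0], "hand": -1}])

```text
time_s: 5.7
eef_pos: [477.3, 158.8, 116.9]
ee_rot: [0.009, 0.983, 0.185, 0.002]
force: [0.2, -0.1, -6.4]
grip_width: 0.184
grip_force: 88.8
```

```bash
python3 step.py
```

```text
pred [ 0.0037  0.0193 -0.0017] beta cmd 0.0189 meas 0.0193 t 5.7 tcp [477.3 158.8 116.9]
scene alpha -0.0778 res 0.11 area 124 inn -0.0814
scene alpha -0.0854 res 0.10 area 127 inn -0.0002
est [-0.0932 -0.1621 -0.0048] sd [0.0069 0.0533 0.0044]
DR x rows: [-0.065, -0.055, 0.025, 0.02, 0.02, 0.015, 0.01, 0.01]
alpha pred [-0.091, -0.061, -0.03, -0.014, -0.006, -0.001, 0.001, 0.003] beta end 0.035
```

Run:
```python
import bal,numpy as np
from scipy.optimize import least_squares
U=np.pi/4; u1=np.array([-.06,-.06,-.06,.03,.04,.03,.02,.02]);u2=np.array([-.065,.01,.02,.015,.015,.01,.005,.005])
def run(mg,b,scaleI,lag):
    bal.MGL=mg; bal.ML=mg/9.81; bal.I=.0073*(1+scaleI*(mg/.35-1))
    be=np.cumsum(np.r_[0,np.repeat(-u1*U/2,2),0,0,0,np.repeat(-u2*U/2,2),0,0])-.0005
    k=int(lag/.05); be=np.r_[[be[0]]*k,be]
    X=bal.sim([-.26,0,b],be[0],be,dt=.05,n=10)
    return X[[16,17,18,35,36],0]
y=[-.0577,-.0624,-.0688,-.0778,-.0854]
for lag in(0,.05,.1):
  for sc in(0,1):
    r=least_squares(lambda p:np.r_[(run(p[0]*.35,p[1]*.01,sc,lag)-y)/.006,(p[0]-1)/.1,p[1]*.01/.004],[1,0],diff_step=1e-3)
    print(lag,sc,r.x,r.fun.round(2))
```

```text
0 0 [ 0.85048555 -0.67058114] [-0.89 -1.19 -1.02  0.3   0.49 -1.5  -1.68]
0 1 [ 1.09829891 -0.04327583] [-1.85 -2.08 -1.89  0.2   0.44  0.98 -0.11]
0.05 0 [ 0.92917443 -0.47504215] [-0.67 -0.91 -0.94  0.15  0.33 -0.71 -1.19]
0.05 1 [ 1.06470629 -0.12774255] [-1.06 -1.23 -1.21  0.1   0.31  0.65 -0.32]
0.1 0 [ 0.99506318 -0.30285096] [-0.43 -0.42 -0.39 -0.01  0.19 -0.05 -0.76]
0.1 1 [ 1.03772564 -0.19939186] [-0.47 -0.43 -0.35 -0.03  0.18  0.38 -0.5 ]
```

```bash
python3 - <<'E'
t=open('bal.py').read()
t=t.replace("I,C,K,MGL,ML,H,STOP,U=.0073,.06,.235,.35,.0357","I,C,K,MGL,ML,H,STOP,U=.0076,.06,.235,.367,.0374")
t=t.replace("def pose(s)","""def lag(x,b0,betas,vl=None):
    B=np.r_[b0,betas]; B=np.c_[(B[:-1]+B[1:])/2,B[1:]].ravel(); B=np.r_[b0,B[:-1]]
    V=np.repeat(np.zeros(len(betas)) if vl is None else vl,2); V=np.r_[0,V[:-1]]
    return sim(x,b0,B,V,0.,.05,5)[1::2]
def pose(s)""")
open('bal.py','w').write(t)
t=open('step.py').read()
t=t.replace("def prop(x,P,b0,betas,vl=None,v0=0.,dt=.1):\n    f=lambda y:sim(y,b0,betas,vl,v0,dt)[-1]","def prop(x,P,b0,betas,vl=None,v0=0.,dt=.1):\n    f=lambda y:(lag(y,b0,betas,vl) if dt==.1 else sim(y,b0,betas,vl,v0,dt))[-1]")
t=t.replace("print('pred'","bh=np.mean(st['plan'][-2:]) if st['plan'] else be\nprint('pred'")
t=t.replace("x,P=prop(x,P,be,[be],[0.],vend,.05)","x,P=prop(x,P,bh,[be],[0.],vend,.05); bh=be")
t=t.replace("X=sim(x,be,be+np.cumsum(db),v,0.)","X=lag(x,be,be+np.cumsum(db),v)").replace("X=sim(x,be,betas,v[:nr])","X=lag(x,be,betas,v[:nr])")
open('step.py','w').write(t)
import json
s=json.load(open('st.json'));s['x'][2]=-.0015;json.dump(s,open('st.json','w'))
E
python3 step.py re cams=scene
```

```text
pred [-0.0932 -0.1621 -0.0015] beta cmd 0.0191 meas 0.0194 t 5.8 tcp [477.3 158.9 116.9]
scene alpha -0.0941 res 0.10 area 125 inn -0.0008
est [-0.1019 -0.1642 -0.0016] sd [0.0068 0.056  0.0043]
DR x rows: [-0.065, -0.06, 0.01, 0.04, 0.02, 0.02, 0.015, 0.01]
alpha pred [-0.114, -0.098, -0.06, -0.03, -0.018, -0.011, -0.008, -0.007] beta end 0.027
```

>>> arm_command(increments=[{"dr": [-0.065, 0, 0], "offset": [0, 0, 0], "hand": -1}, {"dr": [-0.06, 0, 0], "offset": [0, 0, 0], "hand": -1}, {"dr": [0.01, 0, 0], "offset": [0, 0, 0], "hand": -1}, {"dr": [0.04, 0, 0], "offset": [0, 0, 0], "hand": -1}, {"dr": [0.02, 0, 0], "offset": [0, 0, 0], "hand": -1}, {"dr": [0.02, 0, 0], "offset": [0, 0, 0], "hand": -1}, {"dr": [0.015, 0, 0], "offset": [0, 0, 0], "hand": -1}, {"dr": [0.01, 0, 0], "offset": [0, 0, 0], "hand": -1}])

```text
time_s: 6.65
eef_pos: [477.4, 158.7, 116.9]
ee_rot: [0.013, 0.983, 0.185, 0.002]
force: [-0.6, 0.4, -6.3]
grip_width: 0.184
grip_force: 88.8
```

```bash
sed -i 's/bounds=(-.05,.05)/bounds=(-.08,.08)/' step.py; python3 step.py n=6
```

```text
pred [-0.0068  0.0065 -0.0016] beta cmd 0.0273 meas 0.0267 t 6.65 tcp [477.4 158.7 116.9]
scene alpha -0.0452 res 0.10 area 119 inn -0.0384
scene alpha -0.0493 res 0.07 area 120 inn -0.0000
est [-0.0536 -0.0819 -0.003 ] sd [0.0069 0.0536 0.0044]
DR x rows: [-0.1, 0.08, -0.02, 0.03, 0.0, 0.01]
alpha pred [-0.054, -0.019, -0.015, -0.006, -0.005, -0.002] beta end 0.027
```

>>> arm_command(increments=[{"dr": [-0.1, 0, 0], "offset": [0, 0, 0], "hand": -1}, {"dr": [0.08, 0, 0], "offset": [0, 0, 0], "hand": -1}, {"dr": [-0.02, 0, 0], "offset": [0, 0, 0], "hand": -1}, {"dr": [0.03, 0, 0], "offset": [0, 0, 0], "hand": -1}, {"dr": [0, 0, 0], "offset": [0, 0, 0], "hand": -1}, {"dr": [0.01, 0, 0], "offset": [0, 0, 0], "hand": -1}])

```text
time_s: 7.35
eef_pos: [477.3, 158.9, 116.9]
ee_rot: [0.014, 0.983, 0.185, 0.003]
force: [0.4, 0.7, -5.8]
grip_width: 0.19
grip_force: 89.1
```

```bash
sed -i 's/\.15\*db\]/.4*db]/' step.py; python3 step.py n=6
```

```text
pred [-0.002   0.0225 -0.003 ] beta cmd 0.0266 meas 0.0276 t 7.35 tcp [477.3 158.9 116.9]
scene alpha 0.0260 res 0.08 area 107 inn 0.0280
scene alpha 0.0307 res 0.07 area 109 inn 0.0001
est [ 0.036   0.1135 -0.0013] sd [0.0069 0.0516 0.004 ]
DR x rows: [0.085, -0.025, -0.005, -0.005, -0.005, -0.005]
alpha pred [0.043, 0.021, 0.011, 0.006, 0.002, -0.0] beta end -0.004
```

>>> arm_command(increments=[{"dr": [0.085, 0, 0], "offset": [0, 0, 0], "hand": -1}, {"dr": [-0.025, 0, 0], "offset": [0, 0, 0], "hand": -1}, {"dr": [-0.005, 0, 0], "offset": [0, 0, 0], "hand": -1}, {"dr": [-0.005, 0, 0], "offset": [0, 0, 0], "hand": -1}, {"dr": [-0.005, 0, 0], "offset": [0, 0, 0], "hand": -1}, {"dr": [-0.005, 0, 0], "offset": [0, 0, 0], "hand": -1}])

```text
time_s: 8.05
eef_pos: [477.2, 159.1, 116.9]
ee_rot: [-0.002, 0.983, 0.185, -0.0]
force: [-0.9, -0.1, -6.2]
grip_width: 0.187
grip_force: 89.2
```

```bash
python3 step.py n=6
```

```text
pred [-0.0005 -0.0203 -0.0013] beta cmd -0.0044 meas -0.0032 t 8.05 tcp [477.2 159.1 116.9]
scene alpha 0.0116 res 0.04 area 111 inn 0.0120
scene alpha 0.0115 res 0.03 area 111 inn -0.0007
est [ 0.0127  0.0157 -0.0007] sd [0.0069 0.0511 0.004 ]
DR x rows: [0.015, -0.005, -0.005, -0.005, -0.0, -0.005]
alpha pred [0.013, 0.007, 0.003, 0.001, 0.001, -0.0] beta end 0.001
```

>>> arm_command(increments=[{"dr": [0.015, 0, 0], "offset": [0, 0, 0], "hand": -1}, {"dr": [-0.005, 0, 0], "offset": [0, 0, 0], "hand": -1}, {"dr": [-0.005, 0, 0], "offset": [0, 0, 0], "hand": -1}, {"dr": [-0.005, 0, 0], "offset": [0, 0, 0], "hand": -1}, {"dr": [0, 0, 0], "offset": [0, 0, 0], "hand": -1}, {"dr": [-0.005, 0, 0], "offset": [0, 0, 0], "hand": -1}])

```text
time_s: 8.75
eef_pos: [477.3, 158.9, 116.9]
ee_rot: [0.0, 0.983, 0.185, 0.0]
force: [0.0, 0.5, -6.7]
grip_width: 0.185
grip_force: 89.2
```

```bash
python3 step.py n=8
```

```text
pred [-0.0001 -0.0028 -0.0007] beta cmd 0.0008 meas 0.0001 t 8.75 tcp [477.3 158.9 116.9]
scene alpha -0.0027 res 0.09 area 109 inn -0.0027
scene alpha -0.0041 res 0.07 area 110 inn -0.0010
est [-0.0042 -0.0116 -0.0009] sd [0.0069 0.0511 0.004 ]
DR x rows: [-0.01, 0.0, 0.005, 0.0, 0.0, 0.0, 0.0, 0.0]
alpha pred [-0.005, -0.002, -0.0, -0.001, -0.001, -0.002, -0.002, -0.002] beta end 0.004
```

>>> arm_command(increments=[{"dr": [-0.01, 0, 0], "offset": [0, 0, 0], "hand": -1}, {"dr": [0, 0, 0], "offset": [0, 0, 0], "hand": -1}, {"dr": [0.005, 0, 0], "offset": [0, 0, 0], "hand": -1}, {"dr": [0, 0, 0], "offset": [0, 0, 0], "hand": -1}, {"dr": [0, 0, 0], "offset": [0, 0, 0], "hand": -1}, {"dr": [0, 0, 0], "offset": [0, 0, 0], "hand": -1}, {"dr": [0, 0, 0], "offset": [0, 0, 0], "hand": -1}, {"dr": [0, 0, 0], "offset": [0, 0, 0], "hand": -1}])

```text
time_s: 9.65
eef_pos: [477.3, 158.9, 116.9]
ee_rot: [0.002, 0.983, 0.185, 0.0]
force: [0.1, -0.9, -6.7]
grip_width: 0.183
grip_force: 89.2
```

```bash
python3 step.py n=8
```

```text
pred [-0.0021 -0.0025 -0.0009] beta cmd 0.0043 meas 0.0039 t 9.65 tcp [477.3 158.9 116.9]
scene alpha -0.0075 res 0.11 area 114 inn -0.0054
scene alpha -0.0079 res 0.09 area 115 inn 0.0005
est [-0.0089 -0.0185 -0.0011] sd [0.0069 0.0542 0.0044]
DR x rows: [-0.015, 0.005, 0.0, 0.005, 0.0, 0.0, 0.0, 0.005]
alpha pred [-0.01, -0.005, -0.003, -0.001, -0.002, -0.001, -0.001, 0.0] beta end 0.004
```

>>> arm_command(increments=[{"dr": [-0.015, 0, 0], "offset": [0, 0, 0], "hand": -1}, {"dr": [0.005, 0, 0], "offset": [0, 0, 0], "hand": -1}, {"dr": [0, 0, 0], "offset": [0, 0, 0], "hand": -1}, {"dr": [0.005, 0, 0], "offset": [0, 0, 0], "hand": -1}, {"dr": [0, 0, 0], "offset": [0, 0, 0], "hand": -1}, {"dr": [0, 0, 0], "offset": [0, 0, 0], "hand": -1}, {"dr": [0, 0, 0], "offset": [0, 0, 0], "hand": -1}, {"dr": [0.005, 0, 0], "offset": [0, 0, 0], "hand": -1}])

```text
time_s: 10.55
eef_pos: [477.3, 159.0, 116.9]
ee_rot: [0.002, 0.983, 0.185, 0.0]
force: [0.3, -0.2, -5.7]
grip_width: 0.184
grip_force: 89.2
```

```bash
python3 step.py n=8
```

```text
pred [ 0.     -0.0023 -0.0011] beta cmd 0.0040 meas 0.0037 t 10.55 tcp [477.3 159.  116.9]
scene alpha -0.0068 res 0.08 area 114 inn -0.0069
scene alpha -0.0077 res 0.11 area 114 inn 0.0003
est [-0.0093 -0.0305 -0.0013] sd [0.007  0.0545 0.0044]
DR x rows: [-0.02, 0.005, 0.005, 0.0, 0.005, 0.0, 0.0, 0.0]
alpha pred [-0.011, -0.005, -0.002, -0.001, 0.0, 0.0, 0.0, 0.0] beta end 0.007
```

>>> arm_command(increments=[{"dr": [-0.02, 0, 0], "offset": [0, 0, 0], "hand": -1}, {"dr": [0.005, 0, 0], "offset": [0, 0, 0], "hand": -1}, {"dr": [0.005, 0, 0], "offset": [0, 0, 0], "hand": -1}, {"dr": [0, 0, 0], "offset": [0, 0, 0], "hand": -1}, {"dr": [0.005, 0, 0], "offset": [0, 0, 0], "hand": -1}, {"dr": [0, 0, 0], "offset": [0, 0, 0], "hand": -1}, {"dr": [0, 0, 0], "offset": [0, 0, 0], "hand": -1}, {"dr": [0, 0, 0], "offset": [0, 0, 0], "hand": -1}])

```text
time_s: 11.45
eef_pos: [477.3, 158.9, 116.9]
ee_rot: [0.004, 0.983, 0.185, 0.001]
force: [0.4, 0.3, -5.3]
grip_width: 0.191
grip_force: 89.2
```

```bash
python3 step.py n=8
```

```text
pred [ 0.0005  0.0053 -0.0013] beta cmd 0.0074 meas 0.0079 t 11.45 tcp [477.3 158.9 116.9]
scene alpha 0.0109 res 0.04 area 111 inn 0.0104
scene alpha 0.0123 res 0.06 area 111 inn -0.0001
est [ 0.0142  0.038  -0.0009] sd [0.007  0.0545 0.0044]
DR x rows: [0.03, -0.01, -0.005, 0.0, -0.005, 0.0, 0.0, -0.005]
alpha pred [0.016, 0.007, 0.003, 0.002, 0.001, 0.001, 0.0, -0.001] beta end 0.004
```

>>> arm_command(increments=[{"dr": [0.03, 0, 0], "offset": [0, 0, 0], "hand": -1}, {"dr": [-0.01, 0, 0], "offset": [0, 0, 0], "hand": -1}, {"dr": [-0.005, 0, 0], "offset": [0, 0, 0], "hand": -1}, {"dr": [0, 0, 0], "offset": [0, 0, 0], "hand": -1}, {"dr": [-0.005, 0, 0], "offset": [0, 0, 0], "hand": -1}, {"dr": [0, 0, 0], "offset": [0, 0, 0], "hand": -1}, {"dr": [0, 0, 0], "offset": [0, 0, 0], "hand": -1}, {"dr": [-0.005, 0, 0], "offset": [0, 0, 0], "hand": -1}])

```text
time_s: 12.35
eef_pos: [477.3, 158.9, 116.9]
ee_rot: [0.002, 0.983, 0.185, 0.0]
force: [-0.8, -1.2, -6.3]
grip_width: 0.186
grip_force: 89.2
```

```bash
python3 step.py n=8
```

```text
pred [-0.0007 -0.0001 -0.0009] beta cmd 0.0039 meas 0.0041 t 12.35 tcp [477.3 158.9 116.9]
scene alpha -0.0029 res 0.09 area 109 inn -0.0023
scene alpha -0.0038 res 0.10 area 107 inn -0.0008
est [-0.0035  0.0004 -0.0011] sd [0.007  0.0545 0.0044]
DR x rows: [-0.005, 0.0, 0.0, 0.005, 0.0, 0.0, 0.0, 0.0]
alpha pred [-0.003, -0.002, 0.0, 0.001, 0.001, 0.0, -0.0, -0.0] beta end 0.004
```

>>> arm_command(increments=[{"dr": [-0.005, 0, 0], "offset": [0, 0, 0], "hand": -1}, {"dr": [0, 0, 0], "offset": [0, 0, 0], "hand": -1}, {"dr": [0, 0, 0], "offset": [0, 0, 0], "hand": -1}, {"dr": [0.005, 0, 0], "offset": [0, 0, 0], "hand": -1}, {"dr": [0, 0, 0], "offset": [0, 0, 0], "hand": -1}, {"dr": [0, 0, 0], "offset": [0, 0, 0], "hand": -1}, {"dr": [0, 0, 0], "offset": [0, 0, 0], "hand": -1}, {"dr": [0, 0, 0], "offset": [0, 0, 0], "hand": -1}])

```text
time_s: 13.25
eef_pos: [477.3, 158.9, 116.9]
ee_rot: [0.002, 0.983, 0.185, 0.0]
force: [0.4, 0.5, -5.8]
grip_width: 0.19
grip_force: 89.2
```

```bash
python3 - <<'E'
t=open('step.py').read()
a,b=t.split("vl=[float(v)")
b=b.split("\n",1)[1]
new='''nr=int(arg.get('n',8)); R,yh,be0,_=pose(s); p0=s['eef_pos']; ps0=np.arctan2(R[1,0],R[0,0])
g=np.array(eval(arg['to'])) if 'to' in arg else np.r_[p0,ps0]
w=np.minimum(np.arange(1,nr+1),np.arange(nr,0,-1)).astype(float); fr=np.r_[0,np.cumsum(w)/w.sum()]
path=np.array([np.r_[p0,ps0]+f*(g-np.r_[p0,ps0]) for f in fr])
pv=path[:,:2]+125*np.c_[np.cos(path[:,3]),np.sin(path[:,3])]; pm=(path[1:,3]+path[:-1,3])/2
vl=(np.diff(pv,axis=0)*np.c_[-np.sin(pm),np.cos(pm)]).sum(1)/100
if 'to' in arg: print('vl',vl.round(3).tolist())
vl=vl.tolist()
'''
b=b.replace("N=18; v=vl+[vl[-1]]*0+[0]*(N-8); nr=int(arg.get('n',8)); ","N=18; v=vl+[0]*(N-nr)")
b+='''
if 'to' in arg:
    ori=lambda ps,bt:Ro.from_euler('ZX',[ps,-bt])*Ro.from_matrix(np.diag([1.,-1,-1]))
    q=s['ee_rot']; Rs=[Ro.from_quat([q[1],q[2],q[3],q[0]])]+[ori(path[i+1,3],betas[i]) for i in range(nr)]
    acc=np.zeros(6)
    for i in range(nr):
        d=np.r_[(Rs[i].inv()*Rs[i+1]).as_rotvec()/U,Rs[i].inv().apply(path[i+1,:3]-path[i,:3])/120]+acc
        rd=np.round(d/.005)*.005; acc=d-rd; print('dr',rd[:3].round(3).tolist(),'off',rd[3:].round(3).tolist())
'''
open('step.py','w').write(a+new+b)
E
python3 step.py cams=scene,top to=453,104,110,.262
```

```text
pred [-0.0004 -0.0017 -0.0011] beta cmd 0.0043 meas 0.0040 t 13.25 tcp [477.3 158.9 116.9]
scene alpha -0.0011 res 0.05 area 108 inn -0.0007
top alpha -0.0014 res 0.03 area 83 inn -0.0000
est [-0.0017 -0.0062 -0.0011] sd [0.007  0.0545 0.0044]
vl [-0.028, -0.057, -0.086, -0.116, -0.118, -0.089, -0.06, -0.03]
DR x rows: [0.025, 0.005, 0.01, -0.005, -0.02, -0.025, -0.01, -0.015]
alpha pred [0.001, 0.0, 0.001, 0.001, 0.001, 0.001, 0.002, 0.001] beta end 0.031
dr [0.025, 0.0, 0.005] off [-0.02, 0.02, 0.005]
dr [0.005, 0.0, 0.015] off [-0.035, 0.035, 0.005]
dr [0.01, 0.0, 0.02] off [-0.05, 0.05, 0.005]
dr [-0.005, 0.0, 0.03] off [-0.07, 0.075, 0.01]
dr [-0.02, 0.0, 0.03] off [-0.065, 0.075, 0.01]
dr [-0.025, 0.0, 0.02] off [-0.05, 0.055, 0.01]
dr [-0.01, 0.0, 0.015] off [-0.03, 0.04, 0.005]
dr [-0.015, 0.0, 0.005] off [-0.02, 0.02, 0.005]
```

>>> arm_command(increments=[{"dr": [-0.005, 0, 0], "offset": [0, 0, 0], "hand": -1}, {"dr": [0, 0, 0], "offset": [0, 0, 0], "hand": -1}, {"dr": [0, 0, 0], "offset": [0, 0, 0], "hand": -1}, {"dr": [0, 0, 0], "offset": [0, 0, 0], "hand": -1}, {"dr": [0, 0, 0], "offset": [0, 0, 0], "hand": -1}, {"dr": [0, 0, 0], "offset": [0, 0, 0], "hand": -1}])

```text
time_s: 13.95
eef_pos: [477.3, 159.0, 116.9]
ee_rot: [0.004, 0.983, 0.185, 0.001]
force: [-0.0, -0.4, -6.4]
grip_width: 0.186
grip_force: 89.2
```

```bash
python3 step.py re cams=scene,top to=453,104,110,.262
```

```text
pred [-0.0017 -0.0062 -0.0011] beta cmd 0.0039 meas 0.0078 t 13.95 tcp [477.3 159.  116.9]
scene alpha 0.0066 res 0.01 area 108 inn 0.0082
top alpha 0.0075 res 0.11 area 79 inn 0.0034
est [0.0078 0.0391 0.0004] sd [0.007  0.0581 0.0043]
vl [-0.028, -0.057, -0.086, -0.116, -0.118, -0.089, -0.06, -0.03]
DR x rows: [0.05, 0.0, 0.01, -0.005, -0.025, -0.02, -0.015, -0.015]
alpha pred [0.014, 0.008, 0.006, 0.005, 0.004, 0.004, 0.004, 0.003] beta end 0.024
dr [0.05, 0.0, 0.005] off [-0.02, 0.02, 0.005]
dr [-0.0, 0.0, 0.015] off [-0.035, 0.035, 0.005]
dr [0.01, 0.0, 0.02] off [-0.05, 0.05, 0.005]
dr [-0.005, 0.0, 0.03] off [-0.07, 0.075, 0.01]
dr [-0.025, 0.005, 0.03] off [-0.065, 0.075, 0.005]
dr [-0.02, -0.0, 0.02] off [-0.05, 0.055, 0.01]
dr [-0.015, -0.0, 0.015] off [-0.03, 0.04, 0.005]
dr [-0.015, -0.0, 0.005] off [-0.02, 0.02, 0.005]
```

>>> arm_command(increments=[{"dr": [0.05, 0, 0.005], "offset": [-0.02, 0.02, 0.005], "hand": -1}, {"dr": [0, 0, 0.015], "offset": [-0.035, 0.035, 0.005], "hand": -1}, {"dr": [0.01, 0, 0.02], "offset": [-0.05, 0.05, 0.005], "hand": -1}, {"dr": [-0.005, 0, 0.03], "offset": [-0.07, 0.075, 0.01], "hand": -1}, {"dr": [-0.025, 0.005, 0.03], "offset": [-0.065, 0.075, 0.005], "hand": -1}, {"dr": [-0.02, 0, 0.02], "offset": [-0.05, 0.055, 0.01], "hand": -1}, {"dr": [-0.015, 0, 0.015], "offset": [-0.03, 0.04, 0.005], "hand": -1}, {"dr": [-0.015, 0, 0.005], "offset": [-0.02, 0.02, 0.005], "hand": -1}])

```text
time_s: 14.85
eef_pos: [452.6, 103.5, 109.9]
ee_rot: [0.012, 0.991, 0.13, 0.002]
force: [0.3, 0.1, -6.7]
grip_width: 0.186
grip_force: 89.2
```

```bash
python3 step.py cams=scene,top to=429,49,105,.152
```

```text
pred [0.0032 0.0014 0.0004] beta cmd 0.0236 meas 0.0246 t 14.85 tcp [452.6 103.5 109.9]
scene alpha 0.0009 res 0.03 area 90 inn -0.0022
top alpha -0.0051 res 0.05 area 85 inn -0.0017
est [-0.0051  0.0073  0.0002] sd [0.0069 0.0533 0.0044]
vl [-0.03, -0.061, -0.092, -0.124, -0.125, -0.095, -0.064, -0.032]
DR x rows: [0.04, 0.015, 0.01, 0.0, -0.02, -0.025, -0.01, -0.015]
alpha pred [0.002, 0.002, 0.001, 0.003, 0.003, 0.003, 0.005, 0.004] beta end 0.029
dr [0.04, -0.0, 0.005] off [-0.015, 0.02, 0.0]
dr [0.015, -0.0, 0.015] off [-0.03, 0.04, 0.005]
dr [0.01, -0.0, 0.02] off [-0.045, 0.06, 0.005]
dr [-0.0, -0.0, 0.03] off [-0.06, 0.08, 0.005]
dr [-0.02, 0.0, 0.025] off [-0.055, 0.08, 0.01]
dr [-0.025, 0.0, 0.025] off [-0.04, 0.06, 0.005]
dr [-0.01, -0.0, 0.01] off [-0.03, 0.04, 0.005]
dr [-0.015, -0.0, 0.01] off [-0.01, 0.025, 0.0]
```

>>> arm_command(increments=[{"dr": [0.04, 0, 0.005], "offset": [-0.015, 0.02, 0], "hand": -1}, {"dr": [0.015, 0, 0.015], "offset": [-0.03, 0.04, 0.005], "hand": -1}, {"dr": [0.01, 0, 0.02], "offset": [-0.045, 0.06, 0.005], "hand": -1}, {"dr": [0, 0, 0.03], "offset": [-0.06, 0.08, 0.005], "hand": -1}, {"dr": [-0.02, 0, 0.025], "offset": [-0.055, 0.08, 0.01], "hand": -1}, {"dr": [-0.025, 0, 0.025], "offset": [-0.04, 0.06, 0.005], "hand": -1}, {"dr": [-0.01, 0, 0.01], "offset": [-0.03, 0.04, 0.005], "hand": -1}, {"dr": [-0.015, 0, 0.01], "offset": [-0.01, 0.025, 0], "hand": -1}])

```text
time_s: 15.75
eef_pos: [429.4, 48.8, 105.0]
ee_rot: [0.014, 0.997, 0.075, 0.001]
force: [0.7, 0.8, -6.2]
grip_width: 0.186
grip_force: 89.2
```

```bash
python3 step.py cams=scene,top to=405,-6,98,.043
```

```text
pred [0.0045 0.003  0.0002] beta cmd 0.0290 meas 0.0282 t 15.75 tcp [429.4  48.8 105. ]
scene alpha -0.0200 res 0.32 area 76 inn -0.0245
top alpha -0.0285 res 0.20 area 96 inn -0.0012
est [-0.0317 -0.0522 -0.0007] sd [0.007  0.0545 0.0044]
vl [-0.032, -0.064, -0.097, -0.131, -0.132, -0.1, -0.067, -0.034]
DR x rows: [-0.005, 0.03, 0.02, 0.005, -0.015, -0.025, -0.01, -0.01]
alpha pred [-0.028, -0.013, -0.005, -0.001, 0.001, 0.001, 0.003, 0.003] beta end 0.037
dr [-0.005, -0.0, 0.005] off [-0.015, 0.02, 0.005]
dr [0.03, -0.0, 0.015] off [-0.025, 0.045, 0.005]
dr [0.02, -0.0, 0.02] off [-0.04, 0.06, 0.01]
dr [0.005, -0.0, 0.03] off [-0.05, 0.085, 0.01]
dr [-0.015, -0.0, 0.025] off [-0.05, 0.09, 0.01]
dr [-0.025, -0.0, 0.02] off [-0.035, 0.065, 0.01]
dr [-0.01, -0.0, 0.015] off [-0.025, 0.045, 0.01]
dr [-0.01, -0.0, 0.005] off [-0.01, 0.02, 0.0]
```

>>> arm_command(increments=[{"dr": [-0.005, 0, 0.005], "offset": [-0.015, 0.02, 0.005], "hand": -1}, {"dr": [0.03, 0, 0.015], "offset": [-0.025, 0.045, 0.005], "hand": -1}, {"dr": [0.02, 0, 0.02], "offset": [-0.04, 0.06, 0.01], "hand": -1}, {"dr": [0.005, 0, 0.03], "offset": [-0.05, 0.085, 0.01], "hand": -1}, {"dr": [-0.015, 0, 0.025], "offset": [-0.05, 0.09, 0.01], "hand": -1}, {"dr": [-0.025, 0, 0.02], "offset": [-0.035, 0.065, 0.01], "hand": -1}, {"dr": [-0.01, 0, 0.015], "offset": [-0.025, 0.045, 0.01], "hand": -1}, {"dr": [-0.01, 0, 0.005], "offset": [-0.01, 0.02, 0], "hand": -1}])

```text
time_s: 16.65
eef_pos: [405.2, -5.6, 97.9]
ee_rot: [0.018, 1.0, 0.023, 0.001]
force: [0.6, 0.2, -6.3]
grip_width: 0.184
grip_force: 89.2
```

```bash
python3 step.py cams=scene,top to=381,-61,90,-.067
```

```text
pred [ 0.0035  0.004  -0.0007] beta cmd 0.0368 meas 0.0359 t 16.65 tcp [405.2  -5.6  97.9]
scene alpha -0.0044 res 0.45 area 68 inn -0.0079
top alpha -0.0111 res 0.26 area 96 inn -0.0009
est [-0.0126 -0.013  -0.0011] sd [0.007  0.0545 0.0044]
vl [-0.034, -0.069, -0.103, -0.139, -0.14, -0.106, -0.071, -0.035]
DR x rows: [0.035, 0.02, 0.015, 0.0, -0.02, -0.025, -0.015, -0.01]
alpha pred [-0.006, -0.003, -0.001, 0.001, 0.002, 0.002, 0.003, 0.003] beta end 0.036
dr [0.035, -0.0, 0.005] off [-0.01, 0.02, 0.005]
dr [0.02, -0.0, 0.015] off [-0.025, 0.05, 0.005]
dr [0.015, -0.0, 0.025] off [-0.03, 0.065, 0.01]
dr [-0.0, -0.0, 0.025] off [-0.04, 0.095, 0.01]
dr [-0.02, 0.0, 0.03] off [-0.04, 0.09, 0.015]
dr [-0.025, -0.0, 0.02] off [-0.03, 0.07, 0.01]
dr [-0.015, -0.0, 0.015] off [-0.015, 0.05, 0.005]
dr [-0.01, -0.0, 0.01] off [-0.01, 0.02, 0.005]
```

>>> arm_command(increments=[{"dr": [0.035, 0, 0.005], "offset": [-0.01, 0.02, 0.005], "hand": -1}, {"dr": [0.02, 0, 0.015], "offset": [-0.025, 0.05, 0.005], "hand": -1}, {"dr": [0.015, 0, 0.025], "offset": [-0.03, 0.065, 0.01], "hand": -1}, {"dr": [0, 0, 0.025], "offset": [-0.04, 0.095, 0.01], "hand": -1}, {"dr": [-0.02, 0, 0.03], "offset": [-0.04, 0.09, 0.015], "hand": -1}, {"dr": [-0.025, 0, 0.02], "offset": [-0.03, 0.07, 0.01], "hand": -1}, {"dr": [-0.015, 0, 0.015], "offset": [-0.015, 0.05, 0.005], "hand": -1}, {"dr": [-0.01, 0, 0.01], "offset": [-0.01, 0.02, 0.005], "hand": -1}])

```text
time_s: 17.55
eef_pos: [381.3, -60.9, 90.0]
ee_rot: [0.018, 0.999, -0.034, -0.0]
force: [-0.2, 0.5, -5.3]
grip_width: 0.186
grip_force: 89.2
```

```bash
python3 step.py cams=scene,top to=356,-116,82,-.177
```

```text
pred [ 0.003  -0.0015 -0.0011] beta cmd 0.0363 meas 0.0361 t 17.55 tcp [381.3 -60.9  90. ]
scene alpha 0.0495 res 0.47 area 63 inn 0.0465
top alpha 0.0492 res 0.32 area 84 inn -0.0002
est [0.0542 0.1269 0.0006] sd [0.007  0.0545 0.0044]
vl [-0.035, -0.071, -0.106, -0.142, -0.143, -0.108, -0.072, -0.036]
DR x rows: [0.1, 0.065, -0.01, -0.015, -0.04, -0.035, -0.025, -0.02]
alpha pred [0.072, 0.06, 0.032, 0.017, 0.009, 0.005, 0.003, 0.002] beta end 0.021
dr [0.1, -0.0, 0.005] off [-0.01, 0.025, 0.005]
dr [0.065, 0.0, 0.015] off [-0.015, 0.045, 0.005]
dr [-0.01, 0.0, 0.02] off [-0.025, 0.075, 0.0]
dr [-0.015, 0.005, 0.03] off [-0.035, 0.095, 0.005]
dr [-0.04, 0.0, 0.025] off [-0.03, 0.095, 0.01]
dr [-0.035, 0.0, 0.02] off [-0.02, 0.075, 0.005]
dr [-0.025, 0.0, 0.015] off [-0.015, 0.05, 0.005]
dr [-0.02, 0.0, 0.005] off [-0.005, 0.025, 0.005]
```

```bash
python3 step.py re cams=top n=6
```

```text
pred [0.0542 0.1269 0.0006] beta cmd 0.0362 meas 0.0355 t 17.65 tcp [381.3 -60.5  90. ]
top alpha 0.0543 res 0.28 area 82 inn 0.0001
est [0.062  0.1767 0.0006] sd [0.0069 0.0566 0.0044]
DR x rows: [0.1, 0.025, -0.02, -0.01, -0.01, -0.01]
alpha pred [0.077, 0.055, 0.029, 0.016, 0.009, 0.005] beta end -0.023
```

>>> arm_command(increments=[{"dr": [0.1, 0, 0], "offset": [0, 0, 0], "hand": -1}, {"dr": [0.025, 0, 0], "offset": [0, 0, 0], "hand": -1}, {"dr": [-0.02, 0, 0], "offset": [0, 0, 0], "hand": -1}, {"dr": [-0.01, 0, 0], "offset": [0, 0, 0], "hand": -1}, {"dr": [-0.01, 0, 0], "offset": [0, 0, 0], "hand": -1}, {"dr": [-0.01, 0, 0], "offset": [0, 0, 0], "hand": -1}])

```text
time_s: 18.3
eef_pos: [381.3, -60.2, 90.0]
ee_rot: [-0.011, 0.999, -0.034, 0.001]
force: [-0.6, 0.1, -5.8]
grip_width: 0.186
grip_force: 89.2
```

```bash
python3 step.py cams=top n=6
```

```text
pred [ 0.0046 -0.0346  0.0006] beta cmd -0.0234 meas -0.0225 t 18.3 tcp [381.3 -60.2  90. ]
top alpha 0.0175 res 0.23 area 89 inn 0.0129
est [0.0176 0.0141 0.0014] sd [0.0079 0.0529 0.0039]
DR x rows: [0.015, -0.01, -0.005, -0.005, -0.005, -0.005]
alpha pred [0.017, 0.008, 0.004, 0.001, -0.002, -0.003] beta end -0.011
```

```bash
python3 step.py re cams=top to=360,-107,82,-.16
```

```text
pred [0.0176 0.0141 0.0014] beta cmd -0.0225 meas -0.0224 t 18.35 tcp [381.3 -60.2  90. ]
top alpha 0.0184 res 0.20 area 88 inn 0.0008
est [0.0186 0.0028 0.0014] sd [0.0069 0.0504 0.004 ]
vl [-0.03, -0.06, -0.09, -0.121, -0.121, -0.091, -0.061, -0.031]
DR x rows: [0.045, -0.005, 0.0, -0.005, -0.03, -0.025, -0.02, -0.01]
alpha pred [0.021, 0.01, 0.006, 0.004, 0.002, 0.0, -0.0, 0.0] beta end 0.017
dr [0.045, -0.0, 0.005] off [-0.01, 0.02, 0.005]
dr [-0.005, 0.0, 0.015] off [-0.01, 0.04, 0.0]
dr [-0.0, 0.0, 0.015] off [-0.025, 0.06, 0.01]
dr [-0.005, 0.005, 0.025] off [-0.025, 0.085, 0.01]
dr [-0.03, -0.0, 0.025] off [-0.03, 0.08, 0.005]
dr [-0.025, -0.0, 0.015] off [-0.015, 0.06, 0.01]
dr [-0.02, -0.0, 0.01] off [-0.015, 0.045, 0.005]
dr [-0.01, -0.0, 0.01] off [-0.005, 0.02, 0.005]
```

>>> arm_command(increments=[{"dr": [0.045, 0, 0.005], "offset": [-0.01, 0.02, 0.005], "hand": -1}, {"dr": [-0.005, 0, 0.015], "offset": [-0.01, 0.04, 0], "hand": -1}, {"dr": [0, 0, 0.015], "offset": [-0.025, 0.06, 0.01], "hand": -1}, {"dr": [-0.005, 0.005, 0.025], "offset": [-0.025, 0.085, 0.01], "hand": -1}, {"dr": [-0.03, 0, 0.025], "offset": [-0.03, 0.08, 0.005], "hand": -1}, {"dr": [-0.025, 0, 0.015], "offset": [-0.015, 0.06, 0.01], "hand": -1}, {"dr": [-0.02, 0, 0.01], "offset": [-0.015, 0.045, 0.005], "hand": -1}, {"dr": [-0.01, 0, 0.01], "offset": [-0.005, 0.02, 0.005], "hand": -1}])

```text
time_s: 19.2
eef_pos: [359.7, -107.7, 81.9]
ee_rot: [0.008, 0.997, -0.081, -0.0]
force: [-0.0, -0.4, -6.4]
grip_width: 0.19
grip_force: 89.2
```

```bash
python3 step.py cams=top to=341,-147,78,-.235
```

```text
pred [ 0.0002 -0.0019  0.0014] beta cmd 0.0169 meas 0.0165 t 19.2 tcp [ 359.7 -107.7   81.9]
top alpha 0.0095 res 0.25 area 96 inn 0.0093
est [ 0.0056 -0.0331  0.0017] sd [0.0079 0.0567 0.0043]
vl [-0.025, -0.051, -0.076, -0.102, -0.103, -0.077, -0.051, -0.026]
DR x rows: [0.045, 0.005, 0.015, -0.005, -0.02, -0.015, -0.015, -0.01]
alpha pred [0.009, 0.005, 0.004, 0.002, 0.002, 0.002, 0.001, 0.002] beta end 0.017
dr [0.045, -0.0, 0.005] off [-0.005, 0.015, 0.0]
dr [0.005, -0.0, 0.01] off [-0.01, 0.035, 0.005]
dr [0.015, -0.0, 0.01] off [-0.015, 0.055, 0.005]
dr [-0.005, 0.0, 0.02] off [-0.02, 0.07, 0.0]
dr [-0.02, 0.0, 0.02] off [-0.015, 0.07, 0.005]
dr [-0.015, 0.0, 0.015] off [-0.015, 0.055, 0.005]
dr [-0.015, 0.0, 0.005] off [-0.005, 0.035, 0.005]
dr [-0.01, 0.0, 0.005] off [-0.005, 0.015, 0.0]
```

>>> arm_command(increments=[{"dr": [0.045, 0, 0.005], "offset": [-0.005, 0.015, 0], "hand": -1}, {"dr": [0.005, 0, 0.01], "offset": [-0.01, 0.035, 0.005], "hand": -1}, {"dr": [0.015, 0, 0.01], "offset": [-0.015, 0.055, 0.005], "hand": -1}, {"dr": [-0.005, 0, 0.02], "offset": [-0.02, 0.07, 0], "hand": -1}, {"dr": [-0.02, 0, 0.02], "offset": [-0.015, 0.07, 0.005], "hand": -1}, {"dr": [-0.015, 0, 0.015], "offset": [-0.015, 0.055, 0.005], "hand": -1}, {"dr": [-0.015, 0, 0.005], "offset": [-0.005, 0.035, 0.005], "hand": -1}, {"dr": [-0.01, 0, 0.005], "offset": [-0.005, 0.015, 0], "hand": -1}])

```text
time_s: 20.05
eef_pos: [341.1, -146.8, 78.0]
ee_rot: [0.008, 0.993, -0.117, -0.001]
force: [0.5, -0.3, -6.7]
grip_width: 0.187
grip_force: 89.2
```

```bash
python3 step.py cams=scene,top to=332,-170,76,-.286
```

```text
pred [0.0018 0.0072 0.0017] beta cmd 0.0165 meas 0.0163 t 20.05 tcp [ 341.1 -146.8   78. ]
scene alpha -0.0167 res 0.57 area 43 inn -0.0186
top alpha -0.0217 res 0.09 area 96 inn 0.0007
est [-0.0246 -0.0385  0.0011] sd [0.007  0.0564 0.0045]
vl [-0.016, -0.031, -0.047, -0.063, -0.063, -0.047, -0.031, -0.016]
DR x rows: [-0.01, 0.02, 0.01, 0.01, -0.01, -0.005, -0.005, -0.005]
alpha pred [-0.022, -0.011, -0.006, -0.002, -0.001, -0.0, -0.001, -0.002] beta end 0.013
dr [-0.01, 0.0, 0.005] off [-0.0, 0.01, 0.0]
dr [0.02, 0.0, 0.005] off [-0.005, 0.02, 0.005]
dr [0.01, 0.0, 0.01] off [-0.005, 0.03, 0.0]
dr [0.01, 0.0, 0.015] off [-0.005, 0.045, 0.005]
dr [-0.01, 0.0, 0.01] off [-0.005, 0.04, 0.005]
dr [-0.005, 0.0, 0.01] off [-0.0, 0.03, 0.0]
dr [-0.005, 0.0, 0.01] off [-0.005, 0.02, 0.0]
dr [-0.005, 0.0, 0.0] off [0.0, 0.01, 0.005]
```

>>> arm_command(increments=[{"dr": [-0.01, 0, 0.005], "offset": [0, 0.01, 0], "hand": -1}, {"dr": [0.02, 0, 0.005], "offset": [-0.005, 0.02, 0.005], "hand": -1}, {"dr": [0.01, 0, 0.01], "offset": [-0.005, 0.03, 0], "hand": -1}, {"dr": [0.01, 0, 0.015], "offset": [-0.005, 0.045, 0.005], "hand": -1}, {"dr": [-0.01, 0, 0.01], "offset": [-0.005, 0.04, 0.005], "hand": -1}, {"dr": [-0.005, 0, 0.01], "offset": [0, 0.03, 0], "hand": -1}, {"dr": [-0.005, 0, 0.01], "offset": [-0.005, 0.02, 0], "hand": -1}, {"dr": [-0.005, 0, 0], "offset": [0, 0.01, 0.005], "hand": -1}])

```text
time_s: 20.95
eef_pos: [332.1, -169.8, 75.8]
ee_rot: [0.006, 0.99, -0.142, -0.001]
force: [-0.2, 0.6, -6.2]
grip_width: 0.182
grip_force: 89.2
```

```bash
sed -i "s|    if n+'0' in arg:|    if n=='wrist': np.savez('w2.npz',tcp=s['eef_pos'],ps=np.arctan2(R[1,0],R[0,0]),**c); d=None\n    elif n+'0' in arg:|" step.py; python3 step.py cams=wrist,scene,top; ls pics | grep wrist
```

```text
pred [-0.0015 -0.0039  0.0011] beta cmd 0.0126 meas 0.0120 t 20.95 tcp [ 332.1 -169.8   75.8]
wrist none
scene alpha -0.0267 res 0.67 area 44 inn -0.0226
top alpha -0.0259 res 0.08 area 101 inn 0.0039
est [-0.0293 -0.0341  0.0007] sd [0.0069 0.0573 0.0044]
DR x rows: [-0.035, 0.02, 0.005, 0.01, 0.005, 0.005, 0.0, 0.005]
alpha pred [-0.029, -0.016, -0.01, -0.006, -0.006, -0.006, -0.007, -0.007] beta end -0.000
l_wrist_2095.png
```

View pics/l_wrist_2095.png

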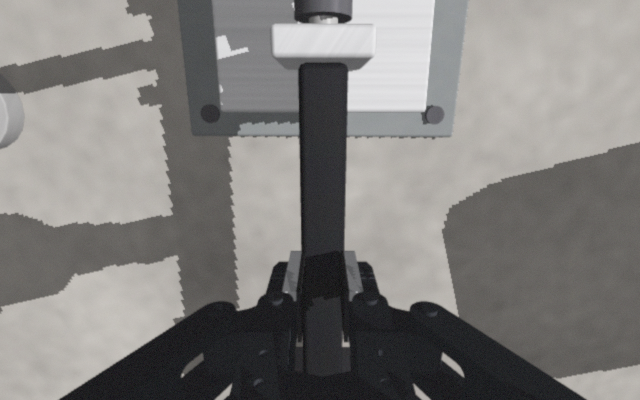

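The wrist view shows the plate's front corners at (193,135) and (452,135) with side edges up to (179,0) and (467,0), and the handle bar from column 300 to 347.

Run:
```python
from h import *
c=np.load('w2.npz');tcp=c['tcp'];ps=c['ps']
def pl(u,v,z):
    d=c['R'].T@np.linalg.solve(c['K'],[u,v,1]); C=-c['R'].T@c['t']; return (C+d*(z-C[2])/d[2])[:2]
A,B=pl(193,135,10),pl(452,135,10); L,Rr=pl(179.5,2,10),pl(466.5,2,10)
print('width',np.linalg.norm(A-B)); d=A-B; yaw=np.arctan2(-d[0],d[1]); print('yaw front',yaw)
for a,b in((A,L),(B,Rr)): print('yaw side',np.arctan2(*(b-a)[::-1]))
m=(A+B)/2
for y in(yaw,-.286): print('origin',m+140*np.array([np.cos(y),np.sin(y)]))
z=tcp[2]+29.5
h1,h2=pl(323.5,80,z),pl(323.5,240,z);e=h1-h2; print('tool yaw',ps,'handle yaw',np.arctan2(e[1],e[0]))
q=(h1+h2)/2-tcp[:2]; print('handle lat vs tcp',-q[0]*np.sin(ps)+q[1]*np.cos(ps), 'width',np.linalg.norm(pl(300,150,z)-pl(347,150,z)))
f=(pl(216.5,111,z-45)+pl(431,111,z-45))/2-tcp[:2];print('foot rear long/lat vs tcp (expect 70)',f@[np.cos(ps),np.sin(ps)],f@[-np.sin(ps),np.cos(ps)])
```

```text
width 177.88586433418325
yaw front -0.2864548727716904
yaw side -0.2989430965211038
yaw side -0.2785751572036614
origin [ 516.35438893 -223.98943818]
origin [ 516.37236865 -223.92834685]
tool yaw -0.28465279003546756 handle yaw -0.2840860266030373
handle lat vs tcp 1.095013235600197 width 19.4210005821728
foot rear long/lat vs tcp (expect 70) 70.0781688163409 0.1162926063975398
```

>>> arm_command(increments=[{"dr": [-0.035, 0, 0], "offset": [0, 0, 0], "hand": -1}, {"dr": [0.02, 0, 0], "offset": [0, 0, 0], "hand": -1}, {"dr": [0.005, 0, 0], "offset": [0, 0, 0], "hand": -1}, {"dr": [0.01, 0, 0], "offset": [0, 0, 0], "hand": -1}, {"dr": [0.005, 0, 0], "offset": [0, 0, 0], "hand": -1}, {"dr": [0.005, 0, 0], "offset": [0, 0, 0], "hand": -1}, {"dr": [0, 0, 0], "offset": [0, 0, 0], "hand": -1}, {"dr": [0.005, 0, 0], "offset": [0, 0, 0], "hand": -1}])

```text
time_s: 21.9
eef_pos: [332.2, -169.6, 75.7]
ee_rot: [-0.0, 0.99, -0.142, -0.0]
force: [0.5, -1.0, -6.0]
grip_width: 0.189
grip_force: 89.2
```

```bash
python3 step.py cams=scene,top
```

```text
pred [-0.0067 -0.008   0.0007] beta cmd -0.0001 meas -0.0004 t 21.9 tcp [ 332.2 -169.6   75.7]
scene alpha -0.0026 res 0.68 area 42 inn 0.0042
top alpha 0.0010 res 0.16 area 94 inn 0.0037
est [-0.0002  0.0044  0.0011] sd [0.0069 0.0538 0.0044]
DR x rows: [0.005, 0.0, 0.0, 0.0, 0.0, 0.0, 0.0, 0.0]
alpha pred [0.0, -0.001, -0.002, -0.002, -0.003, -0.003, -0.004, -0.005] beta end -0.005
```

Wrist measurement puts the fixture at (516,-224), yaw -0.286 (top fit: 514,-225), and the carrier is on its axis within 1 mm. Next I advance along the axis.

```bash
python3 step.py re cams=top to=424.7,-197.9,60,-.286
```

```text
pred [-0.0002  0.0044  0.0011] beta cmd -0.0006 meas -0.0003 t 22.0 tcp [ 332.2 -169.7   75.8]
top alpha 0.0018 res 0.15 area 97 inn 0.0020
est [0.0016 0.0141 0.0013] sd [0.0068 0.056  0.0044]
vl [-0.001, -0.001, -0.002, -0.003, -0.003, -0.002, -0.001, -0.001]
DR x rows: [0.01, 0.0, 0.0, 0.0, -0.005, 0.0, 0.0, 0.0]
alpha pred [0.003, 0.001, -0.001, -0.002, -0.004, -0.003, -0.003, -0.003] beta end -0.004
dr [0.01, 0.0, 0.0] off [0.04, 0.0, 0.005]
dr [0.0, 0.0, 0.0] off [0.08, 0.0, 0.015]
dr [0.0, 0.0, 0.0] off [0.12, 0.005, 0.02]
dr [0.0, 0.0, 0.0] off [0.165, 0.0, 0.025]
dr [-0.005, 0.0, 0.0] off [0.16, 0.0, 0.025]
dr [0.0, 0.0, 0.0] off [0.12, 0.005, 0.02]
dr [0.0, 0.0, 0.0] off [0.08, -0.0, 0.015]
dr [0.0, 0.0, 0.0] off [0.04, 0.0, 0.005]
```

>>> arm_command(increments=[{"dr": [0.01, 0, 0], "offset": [0.04, 0, 0.005], "hand": -1}, {"dr": [0, 0, 0], "offset": [0.08, 0, 0.015], "hand": -1}, {"dr": [0, 0, 0], "offset": [0.12, 0.005, 0.02], "hand": -1}, {"dr": [0, 0, 0], "offset": [0.165, 0, 0.025], "hand": -1}, {"dr": [-0.005, 0, 0], "offset": [0.16, 0, 0.025], "hand": -1}, {"dr": [0, 0, 0], "offset": [0.12, 0.005, 0.02], "hand": -1}, {"dr": [0, 0, 0], "offset": [0.08, 0, 0.015], "hand": -1}, {"dr": [0, 0, 0], "offset": [0.04, 0, 0.005], "hand": -1}])

```text
time_s: 22.85
eef_pos: [425.3, -197.8, 59.6]
ee_rot: [-0.002, 0.99, -0.141, -0.0]
force: [-0.4, 0.1, -6.0]
grip_width: 0.189
grip_force: 89.2
```

```bash
python3 step.py cams=scene,top to=515.8,-224.7,50,-.286
```

```text
pred [-0.0029 -0.0029  0.0013] beta cmd -0.0043 meas -0.0043 t 22.85 tcp [ 425.3 -197.8   59.6]
scene alpha -0.0119 res 0.43 area 49 inn -0.0090
top alpha -0.0079 res 0.01 area 91 inn 0.0052
est [-0.0106 -0.0147  0.0013] sd [0.0069 0.0537 0.0044]
vl [-0.0, -0.001, -0.001, -0.001, -0.001, -0.001, -0.0, -0.0]
DR x rows: [-0.015, 0.005, 0.0, 0.005, 0.0, 0.005, 0.0, 0.0]
alpha pred [-0.011, -0.006, -0.003, -0.001, 0.0, 0.001, 0.0, -0.0] beta end -0.004
dr [-0.015, 0.0, 0.0] off [0.04, 0.0, 0.005]
dr [0.005, 0.0, 0.0] off [0.08, 0.0, 0.005]
dr [0.0, 0.0, 0.0] off [0.115, 0.0, 0.015]
dr [0.005, 0.0, 0.0] off [0.16, 0.0, 0.015]
dr [0.0, 0.0, 0.0] off [0.155, 0.0, 0.015]
dr [0.005, 0.0, 0.0] off [0.115, 0.0, 0.015]
dr [0.0, 0.0, 0.0] off [0.08, 0.0, 0.005]
dr [0.0, 0.0, 0.005] off [0.04, 0.0, 0.005]
```

>>> arm_command(increments=[{"dr": [-0.015, 0, 0], "offset": [0.04, 0, 0.005], "hand": -1}, {"dr": [0.005, 0, 0], "offset": [0.08, 0, 0.005], "hand": -1}, {"dr": [0, 0, 0], "offset": [0.115, 0, 0.015], "hand": -1}, {"dr": [0.005, 0, 0], "offset": [0.16, 0, 0.015], "hand": -1}, {"dr": [0, 0, 0], "offset": [0.155, 0, 0.015], "hand": -1}, {"dr": [0.005, 0, 0], "offset": [0.115, 0, 0.015], "hand": -1}, {"dr": [0, 0, 0], "offset": [0.08, 0, 0.005], "hand": -1}, {"dr": [0, 0, 0], "offset": [0.04, 0, 0.005], "hand": -1}])

```text
time_s: 23.75
eef_pos: [515.7, -224.4, 50.4]
ee_rot: [-0.002, 0.99, -0.141, 0.0]
force: [0.0, 0.9, -6.5]
grip_width: 0.189
grip_force: 89.2
```

```bash
python3 step.py cams=scene,top to=516,-224.6,37,-.286 n=6
python3 - <<'E'
import cv2,glob,numpy as np
a=cv2.imread(sorted(glob.glob('pics/l_top_*'),key=lambda p:int(p.split('_')[-1][:-4]))[-1])[130:260,330:450]
b=cv2.imread(sorted(glob.glob('pics/l_scene_*'),key=lambda p:int(p.split('_')[-1][:-4]))[-1])[80:210,190:270]
cv2.imwrite('pics/in.png',cv2.resize(np.hstack([a,b]),None,fx=4,fy=4,interpolation=cv2.INTER_CUBIC))
E
```

```text
pred [-0.     -0.0009  0.0013] beta cmd -0.0042 meas -0.0040 t 23.75 tcp [ 515.7 -224.4   50.4]
scene alpha -0.0036 res 0.55 area 58 inn -0.0036
top alpha 0.0005 res 0.13 area 81 inn 0.0046
est [-0.0009  0.0047  0.0014] sd [0.007  0.0545 0.0044]
vl [-0.0, -0.001, -0.001, -0.001, -0.001, -0.0]
DR x rows: [0.0, 0.0, 0.0, 0.0, 0.0, 0.0]
alpha pred [-0.0, 0.0, 0.001, 0.002, 0.004, 0.005] beta end -0.004
dr [-0.0, -0.0, 0.0] off [0.0, 0.0, 0.01]
dr [-0.0, -0.0, 0.0] off [0.0, 0.0, 0.02]
dr [-0.0, -0.0, 0.0] off [0.0, 0.0, 0.025]
dr [-0.0, -0.0, 0.0] off [0.0, 0.0, 0.03]
dr [-0.0, -0.0, 0.0] off [0.0, 0.0, 0.015]
dr [-0.0, -0.0, 0.0] off [0.0, 0.0, 0.01]
```

View pics/in.png

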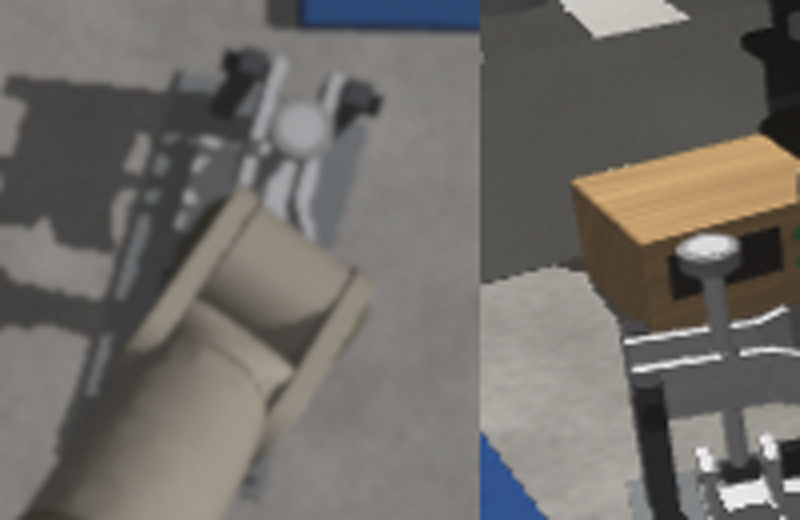

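The column is inside the cheeks and centred: disc at (300,128) in the left crop, above both cheeks. Now lowering.

>>> arm_command(increments=[{"dr": [0, 0, 0], "offset": [0, 0, 0.01], "hand": -1}, {"dr": [0, 0, 0], "offset": [0, 0, 0.02], "hand": -1}, {"dr": [0, 0, 0], "offset": [0, 0, 0.025], "hand": -1}, {"dr": [0, 0, 0], "offset": [0, 0, 0.025], "hand": -1}, {"dr": [0, 0, 0], "offset": [0, 0, 0.015], "hand": -1}, {"dr": [-0.005, 0, 0], "offset": [0, 0, 0.015], "hand": -1}, {"dr": [0, 0, 0], "offset": [0, 0, 0.005], "hand": -1}, {"dr": [0, 0, 0], "offset": [0, 0, 0.005], "hand": -1}])

```text
time_s: 24.65
eef_pos: [515.1, -224.1, 36.2]
ee_rot: [-0.0, 0.99, -0.142, -0.0]
force: [-0.5, -0.8, -5.6]
grip_width: 0.183
grip_force: 89.4
```

Run:
```python
from rig import ctrl
s=ctrl.sense(); print(s['eef_pos'],s['force'],s['wrist_torque'])
```

```text
[ 515.1080271  -224.13466555   36.16731968] [-0.4669236  -0.81767035 -5.64996818] [-0.03635284  0.08026424  0.06858097]
```

Still hanging free (−5.6 N), so I ease down the last millimetres until the plate takes the weight.

>>> arm_command(increments=[{"dr": [0, 0, 0], "offset": [0.005, 0, 0.005], "hand": -1}, {"dr": [0, 0, 0], "offset": [0, 0, 0.005], "hand": -1}, {"dr": [0, 0, 0], "offset": [0, 0, 0.005], "hand": -1}])

```text
time_s: 24.95
eef_pos: [515.7, -224.3, 35.4]
ee_rot: [0.0, 0.99, -0.142, 0.0]
force: [-6.3, 3.3, 11.8]
grip_width: 0.183
grip_force: 91.7
```

>>> arm_command(increments=[{"dr": [0, 0, 0], "offset": [0, 0, 0], "hand": -1}, {"dr": [0, 0, 0], "offset": [0, 0, 0], "hand": 0}, {"dr": [0, 0, 0], "offset": [0, 0, 0], "hand": 0.5}, {"dr": [0, 0, 0], "offset": [0, 0, 0], "hand": 1}, {"dr": [0, 0, 0], "offset": [0, 0, 0], "hand": 1}, {"dr": [0, 0, 0], "offset": [0, 0, 0], "hand": 1}, {"dr": [0, 0, 0], "offset": [0, 0, 0], "hand": 1}, {"dr": [0, 0, 0], "offset": [0, 0, 0], "hand": 1}])

```text
time_s: 25.75
eef_pos: [515.6, -224.3, 34.3]
ee_rot: [-0.0, 0.99, -0.142, -0.0]
force: [0.6, 0.4, 0.3]
grip_width: 1.002
grip_force: 0.0
```

>>> arm_command(increments=[{"dr": [0, 0, 0], "offset": [0, 0, -0.1], "hand": 1}, {"dr": [0, 0, 0], "offset": [0, 0, -0.2], "hand": 1}, {"dr": [0, 0, 0], "offset": [0, 0, -0.2], "hand": 1}, {"dr": [0, 0, 0], "offset": [0, 0, -0.2], "hand": 1}, {"dr": [0, 0, 0], "offset": [0, 0, -0.1], "hand": 1}, {"dr": [0, 0, 0], "offset": [0, 0, 0], "hand": 1}])

```text
time_s: 26.35
eef_pos: [516.3, -224.7, 132.1]
ee_rot: [0.001, 0.99, -0.142, 0.001]
force: [0.2, -0.6, 0.1]
grip_width: 0.999
grip_force: 0.0
```

Run:
```python
from rig import ctrl
import cv2
from h import *
s=ctrl.sense(); print(s['time_s'],s['eef_pos'],s['force'],s['grip_width'])
c=ctrl.camera_info('wrist'); im=ctrl.capture('wrist')[:,:,::-1]; np.savez('w3.npz',**c); 
b=ctrl.capture('scene')[:,:,::-1][110:230,190:350]; a=im
cv2.imwrite('pics/w3.png',im); z=cv2.resize(b,(267,200),interpolation=cv2.INTER_CUBIC)
o=np.zeros((600,640,3),np.uint8); o[:400]=im; o[400:,:267]=z; cv2.imwrite('pics/w3c.png',o)
```

```text
26.35 [ 516.28055162 -224.73894324  132.10031868] [ 0.24734281 -0.5632889   0.13584375] 0.9989541821968462
```

View pics/w3c.png

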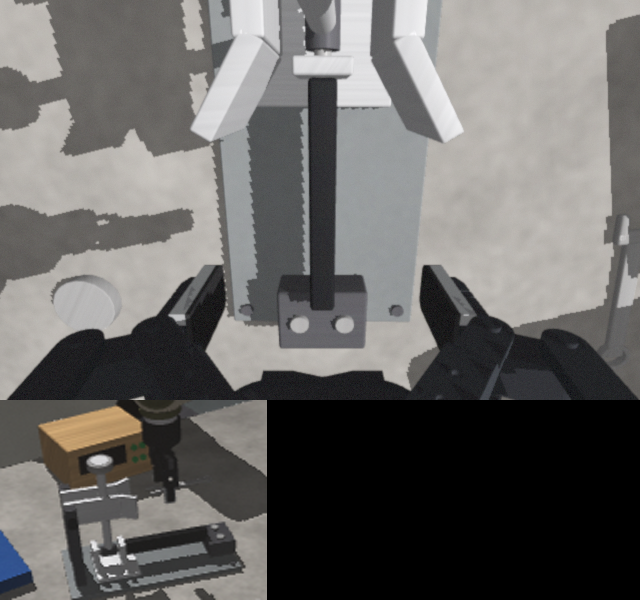

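The carrier sits released on the plate: handle at column ~322, foot rear edge at row 106, plate front corners at about (237,321) and (411,321). The stem is between the cheeks. A numeric check of how well it is home follows.

Run:
```python
from h import *
c=np.load('w3.npz')
def pl(u,v,z):
    d=c['R'].T@np.linalg.solve(c['K'],[u,v,1]); C=-c['R'].T@c['t']; return (C+d*(z-C[2])/d[2])[:2]
y=-.286; F=lambda p,o:np.array([(p-o)@[np.cos(y),np.sin(y)],(p-o)@[-np.sin(y),np.cos(y)]])
A,B=pl(238,321,10),pl(411,321,10); o=(A+B)/2+140*np.array([np.cos(y),np.sin(y)]); d=A-B
print('plate w',np.linalg.norm(d),'yaw',np.arctan2(-d[0],d[1]),'origin',o)
A,B=pl(224,150,10),pl(427,150,10) ;print('edges lat',F(A,o),F(B,o))
h1,h2=pl(322.5,90,65),pl(322,290,65); e=h1-h2;print('handle',F(h1,o),F(h2,o),'yaw',np.arctan2(e[1],e[0]))
f=(pl(285,106,20)+pl(385,106,20))/2; print('foot rear (70)',F(f,o)); print('cheek tips',F(pl(218,142,190),o),F(pl(437,142,190),o))
```

```text
plate w 176.3493193900287 yaw -0.2847468229706557 origin [ 515.35862748 -225.70996422]
edges lat [33.99256844 87.38564785] [ 34.22430063 -87.93949995]
handle [82.20481703  2.44173554] [-69.57844429   2.60196617] yaw -0.28705565380018183
foot rear (70) [70.88679931 -7.64724483]
cheek tips [63.70200216 36.69810213] [ 63.79686219 -34.92539174]
```

Home within about 1 mm lengthwise and 2 mm sideways, and square within 0.002 rad. I retreat upward, then hand in.

>>> arm_command(increments=[{"dr": [0, 0, 0], "offset": [0, 0, -0.2], "hand": 1}, {"dr": [0, 0, 0], "offset": [0, 0, -0.3], "hand": 1}, {"dr": [0, 0, 0], "offset": [0, 0, -0.3], "hand": 1}, {"dr": [0, 0, 0], "offset": [0, 0, -0.2], "hand": 1}, {"dr": [0, 0, 0], "offset": [0, 0, 0], "hand": 1}, {"dr": [0, 0, 0], "offset": [0, 0, 0], "hand": 1}, {"dr": [0, 0, 0], "offset": [0, 0, 0], "hand": 1}, {"dr": [0, 0, 0], "offset": [0, 0, 0], "hand": 1}])

```text
time_s: 27.25
eef_pos: [515.3, -224.1, 248.8]
ee_rot: [-0.001, 0.99, -0.142, -0.001]
force: [0.7, 0.5, 0.2]
grip_width: 1.002
grip_force: 0.0
```

Run:
```python
from bal import *
s=ctrl.sense();print(s['time_s'],s['eef_pos'],s['force'])
yh=np.array([.282,.959,0]);piv=np.array([516+119.9,-224-35.3,50.])
for n in('scene','top'): print(n,disc(ctrl.capture(n),ctrl.camera_info(n),piv,yh,150))
print(ctrl.finish_job())
```

```text
27.25 [ 515.3105161  -224.09636486  248.81645967] [0.68099559 0.50423597 0.2443027 ]
scene (np.float64(0.035000000000000475), np.float64(0.6588839481457357), array([249.04357459, 145.66395864]), np.int32(61))
top (np.float64(0.08000000000000052), np.float64(1.5419050279366313), array([399.24460432, 160.4676259 ]), np.int32(29))
the job is handed in; nothing more can be done
None
```

Job handed in at 27 s: the column was balanced upright for about 6 s (within about 0.015 rad), then carried to the fixture with lean up to roughly 0.08 rad en route. The carrier is released on the plate, measured home within about 2 mm and square, with the column between the cheeks, leaning slightly (about 0.04–0.08 rad) after letting go.

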